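# Make up the inspection carrier for a lot of roe

### The job

Make up the steel sample carrier for the lot inspection: stand the sample jar in its middle cup, between the two tins, with the open tin of roe in the cup to the jar's left and the sealed tin in the cup to its right as you stand at the table; put the loose lid squarely on top of the open tin, and lay the tweezers lengthwise in the middle of the channel in front of the cups. Handle the open tin carefully: keep it upright and set it down rather than dropping it.

Things in the scene. Friction and masses are not known exactly. Their poses are not given: they have to be found in the camera images.
- carrier: Fixed stainless tray, 166 mm (its x) by 310 mm (its y) plus a 20 mm grab bar at each end; three round cups in a row along its back, a straight channel along its front. Origin: centre of the underside, on the table; x to the back (away from the robot, turned at most 0.2 rad), y to the left along the cups. Floor 4 mm above the table; edge and the rib before the cups 3 mm above that.
- cup_left (a point): Centre of the floor of the left cup (x 34, y +98 mm in the carrier's frame, 4 mm above the table). Every cup is a low tapered ring, 76 mm inside at the floor, 86 mm inside and 92 mm outside at its rim, 8 mm above the floor. A thing set down inside the rim stands flat on the floor; fingers that hold it must stay above the rim.
- cup_middle (a point): Centre of the floor of the middle cup (x 34, y 0 mm in the carrier's frame); same cup.
- cup_right (a point): Centre of the floor of the right cup (x 34, y -98 mm in the carrier's frame); same cup.
- channel (a point): Centre of the channel's floor (x -48, y 0 mm in the carrier's frame, 4 mm above the table). The channel runs along this point's y axis, about 300 mm long and 58 mm wide between edges 3 mm high.
- open_tin_centre (a point): Centre of the open gold tin filled with black roe, loose, upright: 66 mm across, rim 20 mm high (the roe heaps up to 25 mm), 85 g or so; this point is 10 mm above its underside, z up. Grasp it across its diameter.
- sealed_tin_centre (a point): Centre of the sealed plain gold tin, loose, standing by itself on the table: 66 mm across, 22 mm high, about 62 g; this point is 11 mm above its underside, z up. (Not the tins heaped in the basket, a fixed obstacle 0.12 m high beyond x 0.67 m, right of y -0.1 m.)
- jar_centre (a point): Centre of the translucent sample jar with orange screw lid, loose, upright: 75 mm high; body about 61 mm across, screw lid 69 mm across from 56 mm up to the top; about 160 g; this point is 37.5 mm above its underside, z up. In the middle cup its top is 79 mm above the table, well above the tins beside it, where it can be in a gripper's way.
- tin_lid_centre (a point): Centre of the loose flat gold lid lying on the table: 69 mm across, 7 mm thick, about 15 g; this point is 3.5 mm above its underside, z up. Among these things a fixed black cable, 7 mm thick, runs front to back near y -0.15 m, and a loose marker lies crosswise near x 0.515, y -0.27 m. The lid simply rests on the rim of the open tin (its underside then 20 mm above the tin's underside).
- tweezers_centre (a point): Centre of the steel tweezers lying flat on the table: 151 mm long along this point's x axis, 16 mm wide (y) at the widest, 9 mm high, light; this point is 4.5 mm above the table. Grasp across the width near the middle; either end may point either way.
Not all that is in view belongs to the job. What is meant by the part that bears open_tin_centre is not pink, and is the smaller of those in its own colour.

How it is judged:
At the end, for the whole second after the job is handed in: Open tin in the left cup, jar in the middle, sealed tin in the right, each flat, upright, within 10 mm of the cup's centre; lid level on the open tin, within 8 mm; tweezers on the channel floor within 18 mm of its centre line, 30 mm of its middle, 0.25 rad; all released, at rest (horizontal distance between open_tin_centre and cup_left below 0.01 m and z of open_tin_centre in the frame of cup_left between 0.006 and 0.014 m and angle between each of open_tin_centre, jar_centre, sealed_tin_centre, tin_lid_centre's own z axis and vertical below 0.1 rad and horizontal distance between jar_centre and cup_middle below 0.01 m and z of jar_centre in the frame of cup_middle between 0.0335 and 0.0415 m and horizontal distance between sealed_tin_centre and cup_right below 0.01 m and z of sealed_tin_centre in the frame of cup_right between 0.007 and 0.015 m and horizontal distance between tin_lid_centre and open_tin_centre below 0.008 m and z of tin_lid_centre in the frame of open_tin_centre between 0.009 and 0.018 m and x of tweezers_centre in the frame of channel between -0.018 and 0.018 m and y of tweezers_centre in the frame of channel between -0.03 and 0.03 m and z of tweezers_centre in the frame of channel between 0 and 0.01 m and angle between the x axis of tweezers_centre and the y axis of channel, either way round below 0.25 rad and linear speed of each of open_tin, jar, sealed_tin, tin_lid, tweezers below 0.02 m/s); the robot touches nothing.
It fails at once if the open tin is tipped by more than about 35 degrees (its roe would spill) (angle between open_tin_centre's own z axis and vertical above 0.6 rad).
It fails at once if the open tin falls (moves faster than 0.7 m/s out of the gripper's hold, a drop of 25 mm or more) (linear speed of open_tin above 0.7 m/s and contact force between the fingers and open_tin below 0.01 N).
It also fails if it takes over 125 s, if anything falls off the work surface, if the arm or the gripper's body presses on something with over 40 N, if the wrist force passes 120 N, or if a joint passes its speed limit or range.

### The arm

A 7-joint arm with a two-finger parallel gripper is mounted at the origin on a cart in front of the work surface, level with it; the furniture and walls round the work are solid. World frame = base frame: x ahead of the robot, y to its left, z up, the work surface at z = 0. Lengths are in m, angles in rad, forces in N, time in s.
With the tool pointing down it reaches from about 0.4 to 0.85 m from the base axis. Payload 10.4 kg.
Tool frame: the origin (TCP) lies on the centre line of the jaws, within the pads' length; the fingertips stand 14 mm ahead of it and the grasp point (between the pads) lies 5 mm behind it; z points along the fingers, y is the direction in which the jaws open and shut (so a half turn about z gives the same grasp; the last joint's range is limited). The gripper opens to 87 mm and grips with 3 to 60 N. Pads are 19 mm wide; open, the fingers measure 117 mm over their backs; the gripper's body (75 mm by 190 mm) begins 51 mm behind the grasp point.
Start: joints at [-1.301, 0.332, -0.065, 1.46, 0.022, 1.35, -0.088], TCP at [0.18, 0.598, 0.237] pointing down, gripper open.
Joint ranges: [-2.6, 2.6], [-0.5, 2.12], [-1.47, 1.34], [0.16, 2.42], [-1.27, 4.41], [0.06, 2.06], [-2.6, 2.6]. Speed limits (rad/s): [2.22, 2.22, 2.79, 2.79, 3.14, 3.14, 3.14].

### API

Orientations are given as a 3x3 rotation matrix whose columns are the frame's x, y, z axes.
In Python, from bench import get_state, eyes, workorder, models gives the robot as it stands. The module is installed in compiled form; this text tells all that it offers.
- The arm moves only by the shell command python3 -m crank 'ROWS' [FORCE]. ROWS is a JSON object of lists of equal length, an entry for each row: "linear": the shift along the tool's x, y, z in mm, a list of three; "rot": the turn, a rotation vector about the tool's x, y, z in degrees, a list of three; "claw": the finger opening in mm, from 0 to 87. A call has 1 to 12 rows; each row is the pose to reach, as a shift and turn from the pose commanded when the call began, along the tool's axes at that moment; what a row does not reach only later rows make up. A row lasts 1/10 s, in which the tool goes at most 50 mm and 8.59 degrees, less where a joint would pass 70% of its speed; a pose out of reach is approached as far as the arm can. A call with a gripper value outside its range is refused whole. The fingers move at their own pace and stop on an object; FORCE is the grip in N (left out, the last holds). Time passes only in rows, so rows that repeat a pose let the fingers close. It gives the time, the measured TCP pose, the force and the opening at its end, in the units of the state.
- get_state(): the state, without advancing time (a new reading comes with each control period).
- eyes.capture(name): name is "scene" or "top"; returns a dict with "image" (384x512x3 uint8, blue, green, red), "mtx" (3x3 intrinsics, pixels), "world_from_camera" (4x4, takes a point from camera to world coordinates). Camera axes: x right, y up, looking along -z (the intrinsics and any distortion apply to the point x, -y, -z); pixel columns grow to the right and rows downward; lengths in m; the calibration is good to about 2 mm. A picture is of the moment at which its call begins. There is no depth.
- workorder.job_done(): hands the job in, once; it reports no verdict.
Trained networks look in a picture, given as the dict that the camera call returned (one of the last four; its "shot" number tells which), for a name from the list of things; names that differ only in an ending like _2 or _b are one class to them, and where a whole thing is asked for, a point or a joint stands for the part that bears it (a point fixed in the world has none). Each returns a list of dicts, best first, with "score" (0 to 1); they miss things now and then, are a little off and sometimes report something else, mostly with a low value. They report only what shows in the picture. A call takes as long as a camera call. They do not tell look-alikes from the thing itself.
- models.find_in(name, picture): "extent" ([left, top, width, height] in pixels, round what is visible of it).
The state is a dict: "t": time; "q": joint angles; "joint_velocities": joint speeds; "effort": joint torques, N m; "eef_pos": TCP position; "orientation": TCP orientation; "wrist_force": force on the tool from outside, world axes, zero at the start; "ft_torque": the same for the moment, N m; "width": finger opening in m.
Only numpy, scipy, OpenCV 4.12 (cv2) and the standard library are available. Lean on these libraries where they do the work, as an engineer would, in place of code of your own. Each camera call takes 0.05 s, during which the arm holds its last target.

## Working session

There is one attempt and no reset: what is moved stays moved. The work goes in short steps, Python scripts to look and compute and a shell command to move; the robot and the scene stay as the last step left them, time stands still between calls to the robot, and variables do not carry over. Pictures are saved under pics/ and viewed, and the job is handed in when it is done.

```bash
mkdir -p pics; ls
python3 - <<'E'
from bench import get_state, eyes, workorder, models
import cv2,numpy as np,pickle
for n in ("scene","top"):
    p=eyes.capture(n); cv2.imwrite(f"pics/{n}0.png",cv2.resize(p["image"],None,fx=1.5,fy=1.5,interpolation=cv2.INTER_CUBIC))
    pickle.dump(p,open(f"{n}0.pkl","wb"))
    print(n,p["mtx"].tolist(),np.round(p["world_from_camera"],4).tolist(),[k for k in p])
    for o in ["carrier","open_tin_centre","sealed_tin_centre","jar_centre","tin_lid_centre","tweezers_centre"]:
        print(o,[(np.round(r["score"],2),np.round(r["extent"],1).tolist()) for r in models.find_in(o,p)][:5])
s=get_state();print(s)
E
```

```text
pics
scene [[379.2991731061681, 0.0, 261.59531754257165], [0.0, 379.2991731061681, 198.305221284744], [0.0, 0.0, 1.0]] [[0.6169, 0.4677, -0.633, -0.1892], [-0.787, 0.3785, -0.4872, -0.577], [0.0117, 0.7987, 0.6016, 0.7367], [0.0, 0.0, 0.0, 1.0]] ['image', 'mtx', 'world_from_camera', 'shot']
carrier [(np.float64(0.86), [155.0, 163.2, 96.2, 52.6])]
open_tin_centre [(np.float64(0.73), [259.4, 162.3, 20.2, 13.9]), (np.float64(0.63), [300.1, 253.4, 21.2, 18.4]), (np.float64(0.58), [327.5, 291.6, 40.3, 41.1])]
sealed_tin_centre [(np.float64(0.89), [274.3, 198.4, 25.5, 19.7]), (np.float64(0.37), [157.4, 163.5, 99.4, 58.3])]
jar_centre [(np.float64(0.62), [239.6, 207.1, 26.5, 33.0])]
tin_lid_centre [(np.float64(0.6), [319.4, 228.0, 22.7, 14.1])]
tweezers_centre []
top [[354.0930361186538, 0.0, 260.124572302529], [0.0, 354.0930361186538, 188.5101901827445], [0.0, 0.0, 1.0]] [[0.0028, 0.9985, -0.0541, 0.4776], [-0.9999, 0.0037, 0.0161, -0.0087], [0.0163, 0.054, 0.9984, 1.3207], [0.0, 0.0, 0.0, 1.0]] ['image', 'mtx', 'world_from_camera', 'shot']
carrier [(np.float64(0.97), [156.0, 179.6, 86.2, 
[... 570 characters left out ...]
90924, -0.08849568]), 'joint_velocities': array([ 0.00019698,  0.00260417, -0.00013593,  0.00134189, -0.0011383 ,
       -0.00155129, -0.00054852]), 'effort': array([-3.45071467e-04, -6.22921658e+01,  2.44043197e-02, -3.90031457e+01,
       -6.10356499e-02,  3.18955269e-02,  5.61286492e-05]), 'eef_pos': array([0.1803735 , 0.5984224 , 0.23658167]), 'orientation': array([[-9.57438766e-01,  2.88636464e-01, -2.19329882e-05],
       [ 2.88636461e-01,  9.57438763e-01,  9.34719501e-05],
       [ 4.79789063e-05,  8.31630085e-05, -9.99999995e-01]]), 'wrist_force': array([-0.05664268,  0.40883578, -0.21226725]), 'ft_torque': array([-0.01606629,  0.02853458, -0.06340186]), 'width': 0.08673703382162967}
```

View pics/scene0.png

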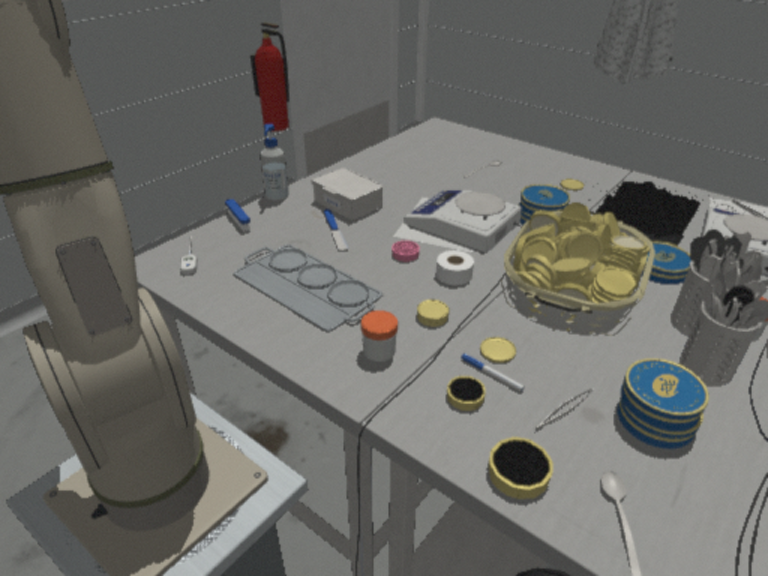

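View pics/top0.png

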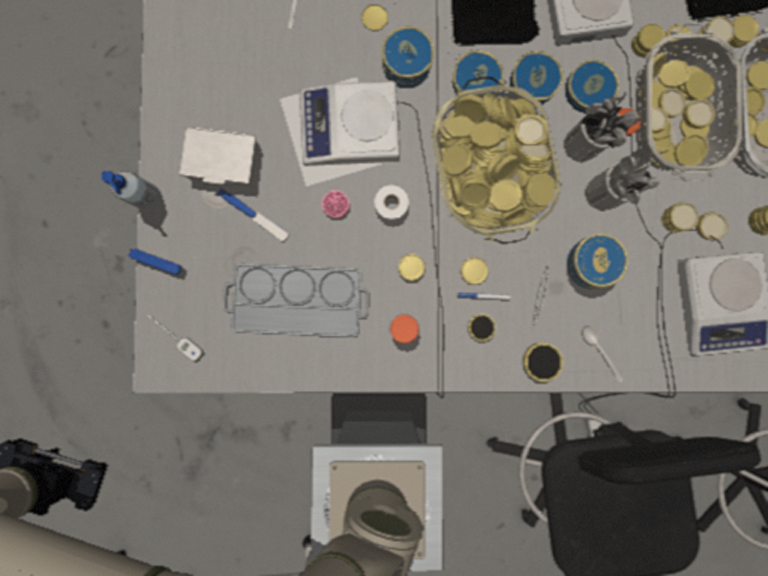

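Run:
```python
import cv2,pickle
p=pickle.load(open("top0.pkl","rb"));im=p["image"]
cv2.imwrite("pics/topcrop0.png",cv2.resize(im[110:275,140:400],None,fx=3,fy=3,interpolation=cv2.INTER_CUBIC))
p=pickle.load(open("scene0.pkl","rb"));im=p["image"]
cv2.imwrite("pics/scenecrop0.png",cv2.resize(im[130:340,140:390],None,fx=2.8,fy=2.8,interpolation=cv2.INTER_CUBIC))
```

```text
(no output)
```

View pics/topcrop0.png

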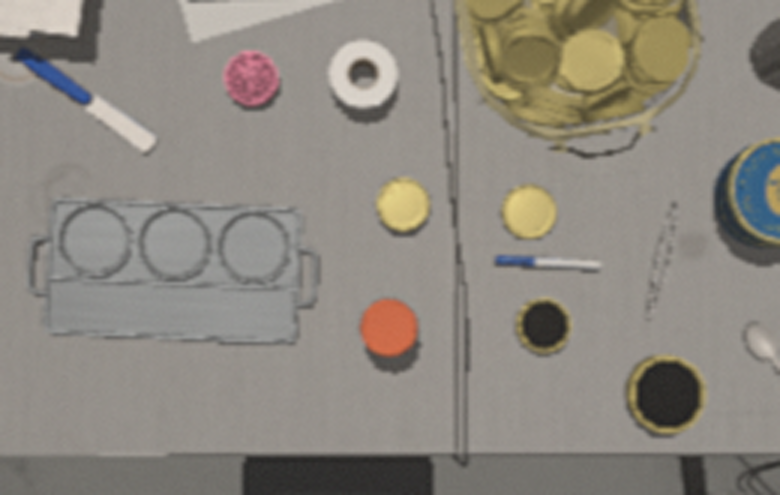

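View pics/scenecrop0.png

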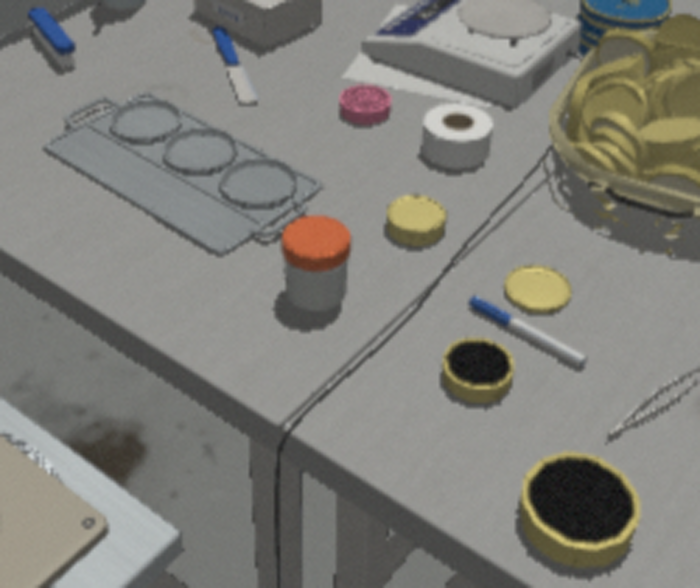

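```bash
cat > h.py <<'E'
import cv2,numpy as np,pickle
def ray(p,u,v):
    K=p["mtx"];T=np.array(p["world_from_camera"])
    d=np.array([(u-K[0,2])/K[0,0],-(v-K[1,2])/K[1,1],-1.]);return T[:3,3],T[:3,:3]@d
def px2w(p,u,v,z):
    o,d=ray(p,u,v);return o+d*(z-o[2])/d[2]
def proj(p,P):
    T=np.linalg.inv(np.array(p["world_from_camera"]));P=np.atleast_2d(P)
    c=P@T[:3,:3].T+T[:3,3];K=p["mtx"]
    return np.c_[K[0,2]-K[0,0]*c[:,0]/c[:,2],K[1,2]+K[1,1]*c[:,1]/c[:,2]]
def blob(p,u,v,lo,hi,r=25):
    im=cv2.cvtColor(p["image"],cv2.COLOR_BGR2HSV)
    m=cv2.inRange(im,np.array(lo),np.array(hi))
    k=np.zeros_like(m);u0,v0=int(u),int(v);k[v0-r:v0+r,u0-r:u0+r]=255
    n,l,st,c=cv2.connectedComponentsWithStats(m&k,connectivity=8)
    i=min(range(1,n),key=lambda i:np.hypot(*(c[i]-[u,v]))-0.1*st[i,4])
    return c[i],st[i]
E
python3 - <<'E'
from h import *
p=pickle.load(open("top0.pkl","rb"));s=pickle.load(open("scene0.pkl","rb"))
hsv=cv2.cvtColor(p["image"],cv2.COLOR_BGR2HSV)
for n,u,v in [("gold",316,180),("gold2",274,178),("or",270,219),("roe",321,218),("table",300,240)]: print(n,hsv[v,u])
hs=cv2.cvtColor(s["image"],cv2.COLOR_BGR2HSV)
gold=((18,70,60),(35,255,255));org=((3,120,90),(14,255,255))
for n,u,v,c,z in [("lid",316,180,gold,.007),("sealed",274.5,178.7,gold,.022),("jar",269.7,219,org,.075)]:
    c_,st=blob(p,u,v,*c);print("top",n,c_,st,px2w(p,*c_,z))
for n,u,v,c,z in [("lid",332,233,gold,.0035),("sealed",288,208,gold,.011),("jar",253,216,org,.065)]:
    c_,st=blob(s,u,v,*c);print("scene",n,c_,st,px2w(s,*c_,z))
# open tin: gold rim + dark roe union
for q,u,v,z in [(p,321,218,.02),(s,310,262,.012)]:
    im=cv2.cvtColor(q["image"],cv2.COLOR_BGR2HSV)
    m=cv2.inRange(im,np.array(gold[0]),np.array(gold[1]))
    if q is p: r=14
    else: r=18
    k=np.zeros_like(m);k[v-r:v+r,u-r:u+r]=255;m&=k
    pts=cv2.findNonZero(m);h=cv2.convexHull(pts);M=cv2.moments(h);c=(M["m10"]/M["m00"],M["m01"]/M["m00"])
    print("open",c,cv2.boundingRect(pts),px2w(q,*c,z))
E
```

```text
gold [ 23 103 207]
gold2 [ 23 102 216]
or [  8 161 204]
roe [24 27 47]
table [ 18  17 153]
top lid [315.8515625  180.21484375] [307 172  19  18 256] [ 0.58049439 -0.23769162  0.007     ]
top sealed [273.91164659 177.77108434] [265 169  18  18 249] [ 0.58771613 -0.08029136  0.022     ]
top jar [269.3 218.9] [260 210  19  19 280] [ 0.43839239 -0.06127303  0.075     ]
scene lid [331.63141026 232.71153846] [320 225  24  17 312] [ 0.57966114 -0.24131014  0.0035    ]
scene sealed [288.14569536 208.16887417] [278 200  21  18 302] [ 0.58618878 -0.08389417  0.011     ]
scene jar [252.4591029  216.11081794] [241 207  24  20 379] [ 0.43721993 -0.063848    0.065     ]
open (320.63237311385456, 218.09533607681755) (312, 209, 18, 19) [ 0.4400339  -0.25223111  0.02      ]
open (310.0605718585402, 261.7020316027088) (298, 251, 25, 23) [ 0.43684611 -0.25747786  0.012     ]
```

```bash
cat > fit.py <<'E'
from h import *
from scipy.optimize import minimize
a=np.linspace(0,2*np.pi,80,endpoint=False)
def model():
    P=[]
    for cy in (98,0,-98):
        for r,z in((46,12),(43,12)): P.append(np.c_[34+r*np.cos(a),cy+r*np.sin(a),0*a+z])
    L=lambda A,B,n=60:np.linspace(A,B,n)
    for z in (7,):
        c=[(83,155,z),(83,-155,z),(-83,-155,z),(-83,155,z)]
        for i in range(4):P.append(L(c[i],c[(i+1)%4]))
    return np.vstack(P)/1000
M=model()
def tf(x,P):
    c,s=np.cos(x[2]),np.sin(x[2]);return np.c_[c*P[:,0]-s*P[:,1]+x[0],s*P[:,0]+c*P[:,1]+x[1],P[:,2]]
def fit(p,x0):
    g=cv2.cvtColor(p["image"],cv2.COLOR_BGR2GRAY).astype(np.float32)
    f=4
    G=cv2.resize(g,None,fx=f,fy=f,interpolation=cv2.INTER_CUBIC)
    G=cv2.GaussianBlur(G,(0,0),3)
    E=np.hypot(cv2.Sobel(G,cv2.CV_32F,1,0),cv2.Sobel(G,cv2.CV_32F,0,1))
    def cost(x,b):
        uv=(proj(p,tf(x,M))+.5)*f-.5
        e=E if b==0 else cv2.GaussianBlur(E,(0,0),b)
        return -cv2.remap(e,uv[:,0].astype(np.float32).reshape(1,-1),uv[:,1].astype(np.float32).reshape(1,-1),cv2.INTER_LINEAR).mean()
    x=np.array(x0,float)
    for b in (12,6,3,0):
        best=None
        for dx in (-.008,0,.008):
            for dy in (-.008,0,.008):
                r=minimize(cost,x+[dx,dy,0],args=(b,),method="Nelder-Mead",options=dict(initial_simplex=x+[dx,dy,0]+np.array([[0,0,0],[.006,0,0],[0,.006,0],[0,0,.05]])))
                if best is None or r.fun<best.fun:best=r
        x=best.x
    return x,best.fun
def draw(p,x,fn,roi,f=3):
    u0,v0,u1,v1=roi
    im=cv2.resize(p["image"][v0:v1,u0:u1],None,fx=f,fy=f,interpolation=cv2.INTER_CUBIC)
    for u,v in proj(p,tf(x,M)):cv2.circle(im,(int((u-u0+.5)*f),int((v-v0+.5)*f)),0,(0,0,255),-1)
    cv2.imwrite(fn,im)
E
python3 - <<'E'
from fit import *
p=pickle.load(open("top0.pkl","rb"));s=pickle.load(open("scene0.pkl","rb"))
x0=px2w(p,198,200,.007);print(x0)
xt,c=fit(p,[x0[0],x0[1],-.03]);print("top",xt,c)
xs,c=fit(s,[xt[0],xt[1],-.03]);print("scene",xs,c)
draw(p,xt,"pics/fitt.png",(140,160,260,240),6);draw(s,xs,"pics/fits.png",(145,150,265,230),6)
for x in(xt,xs):
  for q in [(.034,.098,.0),(.034,0,0),(.034,-.098,0),(-.048,0,0)]:print(np.round(tf(x,np.array([q])),4))
u0,v0=350,170
cv2.imwrite("pics/tw.png",cv2.resize(p["image"][170:230,340:380],None,fx=10,fy=10,interpolation=cv2.INTER_CUBIC))
cv2.imwrite("pics/tws.png",cv2.resize(s["image"][250:295,345:405],None,fx=12,fy=12,interpolation=cv2.INTER_CUBIC))
E
```

```text
[0.50534067 0.19982977 0.007     ]
top [ 0.49997783  0.19675222 -0.04184116] -20.424177169799805
scene [ 0.50306989  0.19864696 -0.04283985] -28.065532684326172
[[0.538  0.2932 0.    ]]
[[0.5339 0.1953 0.    ]]
[[0.5298 0.0974 0.    ]]
[[0.452  0.1988 0.    ]]
[[0.5412 0.2951 0.    ]]
[[0.537  0.1972 0.    ]]
[[0.5328 0.0993 0.    ]]
[[0.4551 0.2007 0.    ]]
```

View pics/fitt.png

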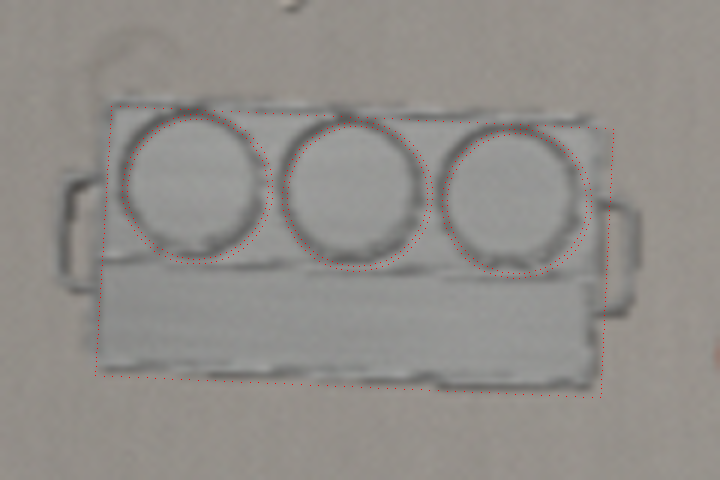

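View pics/fits.png

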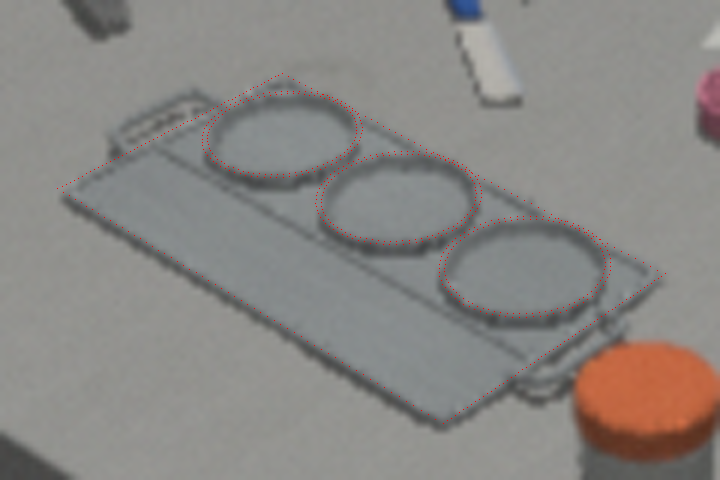

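View pics/tw.png

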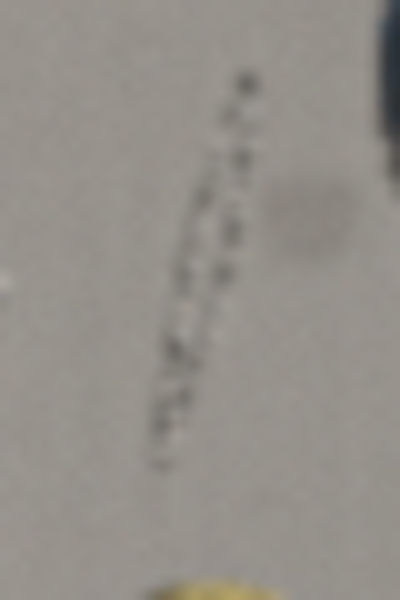

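View pics/tws.png

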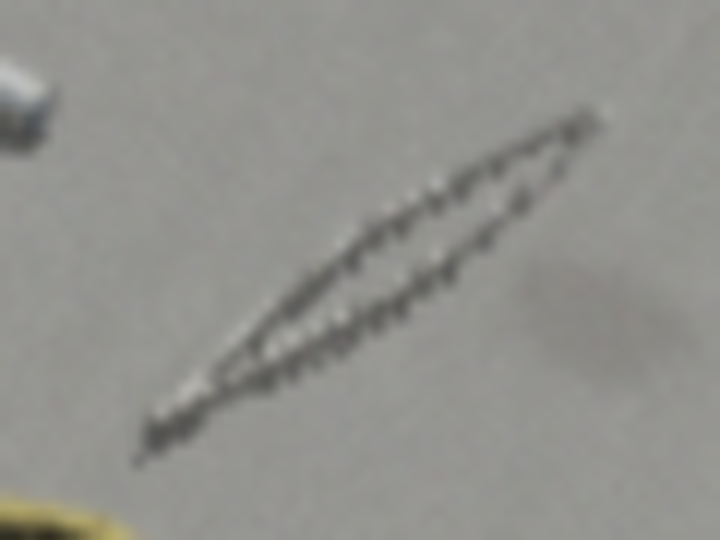

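Run:
```python
from fit import *
p=pickle.load(open("top0.pkl","rb"));s=pickle.load(open("scene0.pkl","rb"))
def dark(p,x0,use):
    g=cv2.cvtColor(p["image"],cv2.COLOR_BGR2GRAY).astype(np.float32)
    g=g-cv2.GaussianBlur(g,(0,0),6)
    G=cv2.GaussianBlur(cv2.resize(g,None,fx=4,fy=4,interpolation=cv2.INTER_CUBIC),(0,0),4)
    def pts(x):
        P=[]
        if "c" in use:
            for cy in (.098,0,-.098):P.append(np.c_[.034+x[3]*np.cos(a),cy+x[3]*np.sin(a),0*a+.010])
        if "e" in use:
            q=.083;w=.155
            for A,B in (((q,w),(q,-w)),((-q,-w),(-q,w))):
                P.append(np.c_[np.linspace(A,B,100),np.full(100,.004)])
        return np.vstack(P)
    def cost(x):
        uv=(proj(p,tf(x,pts(x)))+.5)*4-.5
        return cv2.remap(G,uv[:,0].astype(np.float32).reshape(1,-1),uv[:,1].astype(np.float32).reshape(1,-1),cv2.INTER_LINEAR).mean()
    best=None
    for dx in (-.006,0,.006):
        for dy in(-.006,0,.006):
            st=np.r_[np.array(x0)+[dx,dy,0],.042]
            r=minimize(cost,st,method="Nelder-Mead",options=dict(initial_simplex=st+np.vstack([np.zeros(4),np.diag([.004,.004,.03,.003])]),maxiter=1500))
            if best is None or r.fun<best.fun:best=r
    return best.x,best.fun
for n,q in (("top",p),("scene",s)):
    for use in ("c","ce","e"):
        x,c=dark(q,[.502,.198,-.035],use);print(n,use,np.round(x,4),c)
        if n=="top" and use=="c":xt=x
draw(p,xt,"pics/fitt2.png",(140,160,260,240),6)
# tweezers
def T(p,A,B,off,f): 
    W=[px2w(p,off[0]+(u+.5)/f-.5,off[1]+(v+.5)/f-.5,.0045) for u,v in (A,B)]
    c=(W[0]+W[1])/2;d=W[0]-W[1];print("tw",W,c,np.linalg.norm(d),np.arctan2(d[1],d[0]))
T(p,(250,72),(160,470),(340,170),10)
T(s,(600,112),(138,455),(345,250),12)
```

```text
top c [ 0.5047  0.2017 -0.0409  0.042 ] -17.09466552734375
top ce [ 0.504   0.2017 -0.0384  0.0421] -13.303953170776367
top e [ 0.503   0.2026 -0.0346  0.0394] -9.100090026855469
scene c [ 0.4987  0.1947 -0.0448  0.0428] -19.349878311157227
scene ce [ 0.5     0.1949 -0.0427  0.0429] -19.297319412231445
scene e [ 0.5007  0.1963 -0.0419  0.0449] -19.849124908447266
tw [array([ 0.59445186, -0.42120796,  0.0045    ]), array([ 0.44562292, -0.38556407,  0.0045    ])] [ 0.52003739 -0.40338602  0.0045    ] 0.15303770930251415 -0.23506810123473046
tw [array([ 0.59307051, -0.42452811,  0.0045    ]), array([ 0.44089979, -0.38860828,  0.0045    ])] [ 0.51698515 -0.40656819  0.0045    ] 0.15635268920970125 -0.23180630783981426
```

View pics/fitt2.png

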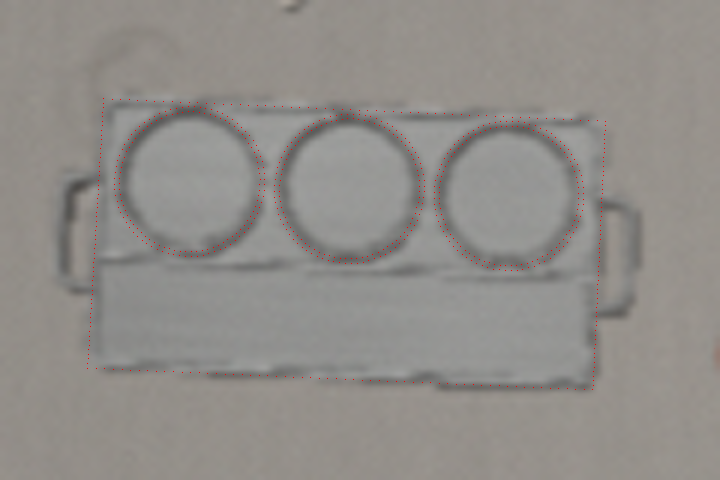

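```bash
cat > go.py <<'E'
import sys,numpy as np
from scipy.spatial.transform import Rotation as R
from bench import get_state
def go(x,y,z,psi):
    s=get_state();c,n=np.cos(np.radians(psi)),np.sin(np.radians(psi))
    Rt=np.array([[-n*-1*-1*-1,0,0]]*3) # placeholder
    ty=np.array([c,n,0]);tz=np.array([0,0,-1.]);tx=np.cross(ty,tz)
    Rt=np.c_[tx,ty,tz];R0=s["orientation"];p0=s["eef_pos"]
    d=R0.T@(np.array([x,y,z])-p0)*1000
    print("t",round(s["t"],2),"pos",np.round(p0,4),"psi",round(np.degrees(np.arctan2(R0[1,1],R0[0,1])),2),"w",round(s["width"]*1000,1),"F",np.round(s["wrist_force"],1),"q7",round(s["q"][6],2))
    print("lin",np.round(d,1).tolist(),"rot",np.round(R.from_matrix(R0.T@Rt).as_rotvec(degrees=True),2).tolist(),"dist",np.linalg.norm(d).round())
if __name__=="__main__":go(*map(float,sys.argv[1:5]))
E
python3 go.py .587 -.082 .13 45
```

```text
t 0.7 pos [0.1804 0.5984 0.2366] psi 73.22 w 86.7 F [-0.1  0.4 -0.2] q7 -0.09
lin [-585.7, -534.1, 106.5] rot [0.0, -0.0, 28.22] dist 800.0
```

```bash
python3 -m crank '{"linear":[[-586,-534,107],[-586,-534,107],[-586,-534,107],[-586,-534,107],[-586,-534,107],[-586,-534,107],[-586,-534,107],[-586,-534,107],[-586,-534,107],[-586,-534,107],[-586,-534,107],[-586,-534,107]],"rot":[[0,0,28.2],[0,0,28.2],[0,0,28.2],[0,0,28.2],[0,0,28.2],[0,0,28.2],[0,0,28.2],[0,0,28.2],[0,0,28.2],[0,0,28.2],[0,0,28.2],[0,0,28.2]],"claw":[87,87,87,87,87,87,87,87,87,87,87,87]}' 15; python3 go.py .587 -.082 .13 45
```

```text
t: 1.9
eef_pos: [0.4864, 0.0864, 0.1565]
orientation: [[-0.708, 0.707, 0.001], [0.707, 0.708, 0.001], [-0.0, 0.001, -1.0]]
wrist_force: [0.8, 0.6, 0.1]
width: 0.0868
t 1.9 pos [0.4864 0.0864 0.1565] psi 45.04 w 86.8 F [0.8 0.6 0.1] q7 0.57
lin [-190.1, -48.1, 26.5] rot [0.08, 0.01, 0.04] dist 198.0
```

```bash
python3 -m crank '{"linear":[[-190,-48,26],[-190,-48,26],[-190,-48,26],[-190,-48,26],[-190,-48,26],[-190,-48,26],[-190,-48,26]],"rot":[[0,0,0],[0,0,0],[0,0,0],[0,0,0],[0,0,0],[0,0,0],[0,0,0]],"claw":[87,87,87,87,87,87,87]}'; python3 go.py .587 -.082 .025 45
```

```text
t: 2.6
eef_pos: [0.5859, -0.0789, 0.1303]
orientation: [[-0.708, 0.706, -0.0], [0.706, 0.708, 0.001], [0.001, 0.0, -1.0]]
wrist_force: [-0.5, 0.9, 0.2]
width: 0.0871
t 2.6 pos [ 0.5859 -0.0789  0.1303] psi 45.1 w 87.1 F [-0.5  0.9  0.2] q7 1.02
lin [-3.0, -1.5, 105.3] rot [0.03, -0.04, 0.1] dist 105.0
```

Run:
```python
from h import *
from bench import eyes
for n in("scene","top"):
    p=eyes.capture(n);pickle.dump(p,open(n+"1.pkl","wb"))
    u,v=(220,110) if n=="scene" else (210,110)
    cv2.imwrite(f"pics/{n}1.png",cv2.resize(p["image"][v:v+150,u:u+160],None,fx=4,fy=4,interpolation=cv2.INTER_CUBIC))
```

```text
(no output)
```

View pics/scene1.png

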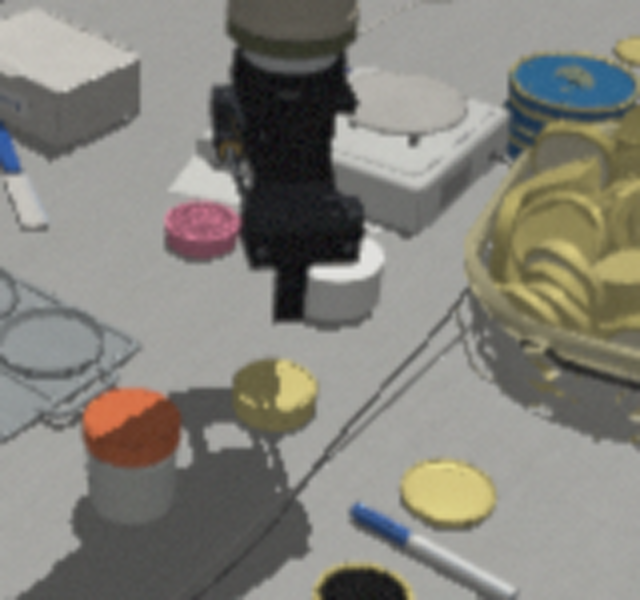

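```bash
python3 -m crank '{"linear":[[-3,-2,45],[-3,-2,85],[-3,-2,95],[-3,-2,105],[-3,-2,105],[-3,-2,105]],"rot":[[0,0,0],[0,0,0],[0,0,0],[0,0,0],[0,0,0],[0,0,0]],"claw":[87,87,87,87,87,87]}' 15; python3 go.py .587 -.082 .025 45
```

```text
t: 3.3
eef_pos: [0.5878, -0.0836, 0.0269]
orientation: [[-0.708, 0.707, 0.002], [0.707, 0.708, 0.0], [-0.001, 0.002, -1.0]]
wrist_force: [0.4, 0.2, 1.0]
width: 0.0871
t 3.3 pos [ 0.5878 -0.0836  0.0269] psi 45.04 w 87.1 F [0.4 0.2 1. ] q7 1.09
lin [1.7, 0.5, 1.9] rot [0.1, 0.08, 0.04] dist 3.0
```

```bash
python3 -m crank '{"linear":[[0,0,2],[0,0,2],[0,0,2],[0,0,2],[0,0,2],[0,0,2],[0,0,2],[0,0,2],[0,0,2],[0,0,2]],"rot":[[0,0,0],[0,0,0],[0,0,0],[0,0,0],[0,0,0],[0,0,0],[0,0,0],[0,0,0],[0,0,0],[0,0,0]],"claw":[60,60,60,60,60,60,60,60,60,60]}' 15; python3 go.py .587 -.082 .13 45;python3 go.py .5324 .1005 .13 -2.3
```

```text
t: 4.3
eef_pos: [0.5871, -0.0835, 0.0236]
orientation: [[-0.707, 0.707, 0.001], [0.707, 0.707, 0.0], [-0.0, 0.001, -1.0]]
wrist_force: [0.5, 0.7, 5.8]
width: 0.0628
t 4.3 pos [ 0.5871 -0.0835  0.0236] psi 45.03 w 62.8 F [0.5 0.7 5.8] q7 1.09
lin [1.1, 1.1, -106.4] rot [0.04, 0.02, 0.03] dist 106.0
t 4.3 pos [ 0.5871 -0.0835  0.0236] psi 45.03 w 62.8 F [0.5 0.7 5.8] q7 1.09
lin [168.8, 91.6, -106.4] rot [0.05, -0.0, 47.33] dist 219.0
```

```bash
python3 -m crank '{"linear":[[0,0,-20],[0,0,-50],[0,0,-80],[0,0,-80],[0,0,-80]],"rot":[[0,0,0],[0,0,0],[0,0,0],[0,0,0],[0,0,0]],"claw":[60,60,60,60,60]}' ; python3 go.py .5324 .1005 .10 -2.3
python3 - <<'E'
from h import *
from bench import eyes
for n in("scene","top"):
    p=eyes.capture(n);pickle.dump(p,open(n+"2.pkl","wb"))
    u,v=(220,110) if n=="scene" else (210,110)
    cv2.imwrite(f"pics/{n}2.png",cv2.resize(p["image"][v:v+150,u:u+160],None,fx=4,fy=4,interpolation=cv2.INTER_CUBIC))
E
```

```text
t: 4.8
eef_pos: [0.5866, -0.0838, 0.1031]
orientation: [[-0.707, 0.707, 0.0], [0.707, 0.707, 0.0], [0.0, 0.0, -1.0]]
wrist_force: [-0.9, -0.5, -1.5]
width: 0.0632
t 4.8 pos [ 0.5866 -0.0838  0.1031] psi 45.02 w 63.2 F [-0.9 -0.5 -1.5] q7 1.04
lin [168.5, 92.1, 3.1] rot [0.0, -0.0, 47.32] dist 192.0
```

View pics/scene2.png

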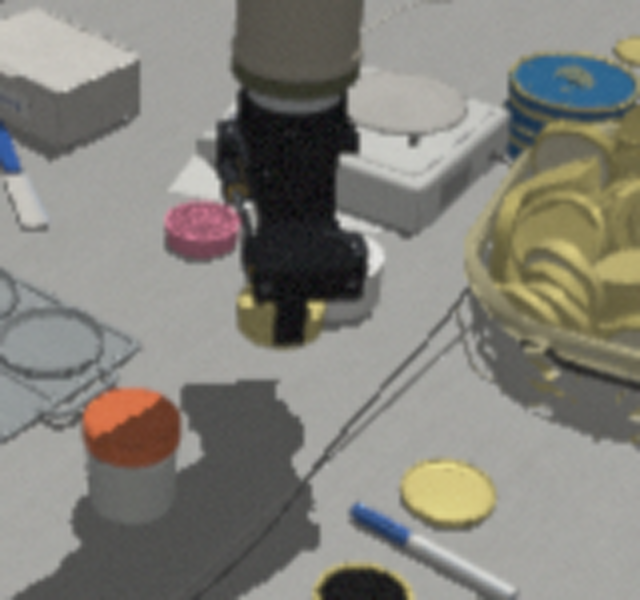

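View pics/top2.png

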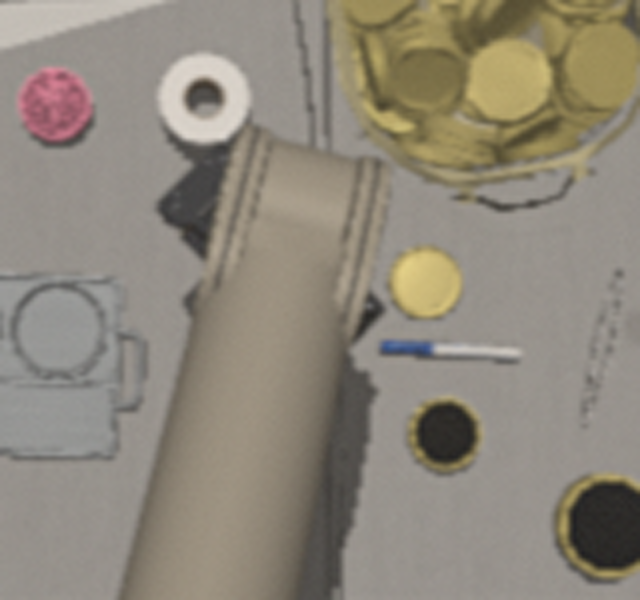

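```bash
python3 -m crank '{"linear":[[168,92,0],[168,92,0],[168,92,0],[168,92,0],[168,92,0],[168,92,0],[168,92,3],[168,92,3],[168,92,3]],"rot":[[0,0,47.3],[0,0,47.3],[0,0,47.3],[0,0,47.3],[0,0,47.3],[0,0,47.3],[0,0,47.3],[0,0,47.3],[0,0,47.3]],"claw":[60,60,60,60,60,60,60,60,60]}' ; python3 go.py .5325 .1005 .029 -2.3
```

```text
t: 5.8
eef_pos: [0.5327, 0.0994, 0.0997]
orientation: [[0.038, 0.999, -0.001], [0.999, -0.038, -0.001], [-0.001, -0.001, -1.0]]
wrist_force: [-0.5, -1.0, -0.6]
width: 0.063
t 5.8 pos [0.5327 0.0994 0.0997] psi -2.16 w 63.0 F [-0.5 -1.  -0.6] q7 -0.12
lin [1.1, -0.2, 70.7] rot [-0.05, 0.04, 0.14] dist 71.0
```

```bash
python3 -m crank '{"linear":[[1,0,30],[1,0,50],[1,0,60],[1,0,60]],"rot":[[0,0,0],[0,0,0],[0,0,0],[0,0,0]],"claw":[60,60,60,60]}'
python3 - <<'E'
from h import *
from bench import eyes
from go import go
go(.5325,.1005,.029,-2.3)
for n in("scene",):
    p=eyes.capture(n);pickle.dump(p,open(n+"3.pkl","wb"))
    u,v=(150,120)
    cv2.imwrite(f"pics/{n}3.png",cv2.resize(p["image"][v:v+100,u:u+130],None,fx=6,fy=6,interpolation=cv2.INTER_CUBIC))
E
```

```text
t: 6.2
eef_pos: [0.5323, 0.1005, 0.0392]
orientation: [[0.039, 0.999, -0.002], [0.999, -0.039, -0.001], [-0.001, -0.002, -1.0]]
wrist_force: [-0.1, 0.4, -1.0]
width: 0.0633
t 6.2 pos [0.5323 0.1005 0.0392] psi -2.25 w 63.3 F [-0.1  0.4 -1. ] q7 -0.07
lin [0.1, 0.3, 10.2] rot [-0.12, 0.07, 0.05] dist 10.0
```

View pics/scene3.png

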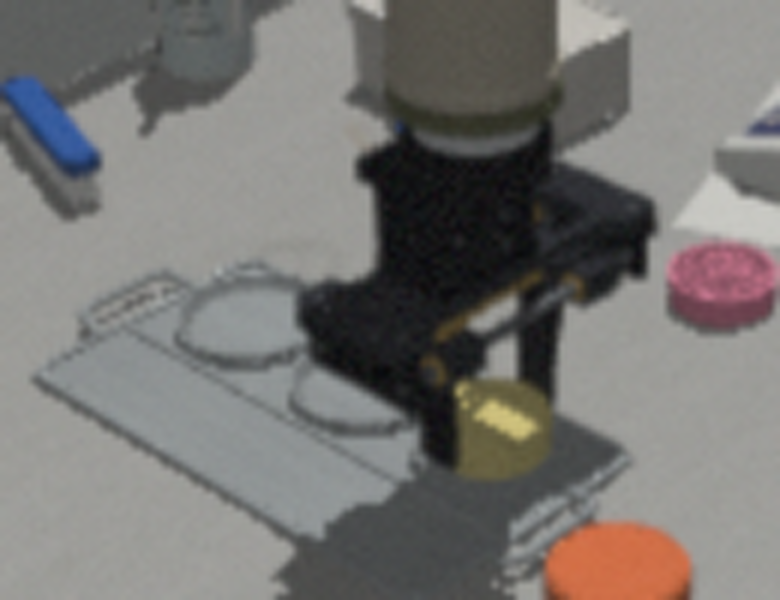

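```bash
python3 -m crank '{"linear":[[0,0,5],[0,0,10],[0,0,10],[0,0,10],[0,0,10],[0,0,10],[0,0,10],[0,0,10],[0,0,10],[0,0,10]],"rot":[[0,0,0],[0,0,0],[0,0,0],[0,0,0],[0,0,0],[0,0,0],[0,0,0],[0,0,0],[0,0,0],[0,0,0]],"claw":[60,60,60,60,87,87,87,87,87,87]}' ; python3 go.py .5325 .1005 .12 -2.3
```

```text
t: 7.25
eef_pos: [0.533, 0.1012, 0.0303]
orientation: [[0.04, 0.999, 0.0], [0.999, -0.04, 0.0], [0.0, 0.0, -1.0]]
wrist_force: [1.0, 0.5, 1.0]
width: 0.0867
t 7.25 pos [0.533  0.1012 0.0303] psi -2.27 w 86.7 F [1.  0.5 1. ] q7 -0.06
lin [-0.7, -0.5, -89.7] rot [0.0, -0.01, 0.03] dist 90.0
```

```bash
python3 -m crank '{"linear":[[0,0,-45],[0,0,-90],[-100,-30,-90],[-300,-80,-90],[-356,-94,-90],[-356,-94,-90],[-356,-94,-90],[-356,-94,-90],[-356,-94,-90],[-356,-94,-90],[-356,-94,-90],[-356,-94,-90]],"rot":[[0,0,0],[0,0,0],[0,0,0],[0,0,0],[0,0,0],[0,0,0],[0,0,0],[0,0,0],[0,0,0],[0,0,0],[0,0,0],[0,0,0]],"claw":[87,87,87,87,87,87,87,87,87,87,87,87]}'
python3 - <<'E'
from h import *
from bench import eyes
from go import go
go(.4385,-.255,.025,-2.3)
for n,u,v in("scene",150,120),("top",140,150):
    p=eyes.capture(n);pickle.dump(p,open(n+"4.pkl","wb"))
    cv2.imwrite(f"pics/{n}4.png",cv2.resize(p["image"][v:v+100,u:u+130],None,fx=6,fy=6,interpolation=cv2.INTER_CUBIC))
    cv2.imwrite(f"pics/{n}4b.png",cv2.resize(p["image"][200:300,250:380],None,fx=6,fy=6,interpolation=cv2.INTER_CUBIC))
E
```

```text
t: 8.45
eef_pos: [0.4249, -0.2506, 0.1202]
orientation: [[0.04, 0.999, -0.0], [0.999, -0.04, 0.0], [0.0, -0.0, -1.0]]
wrist_force: [0.5, 0.9, 0.0]
width: 0.0868
t 8.45 pos [ 0.4249 -0.2506  0.1202] psi -2.31 w 86.8 F [0.5 0.9 0. ] q7 0.57
lin [-3.9, 13.8, 95.2] rot [-0.01, -0.02, -0.01] dist 96.0
```

View pics/scene4.png

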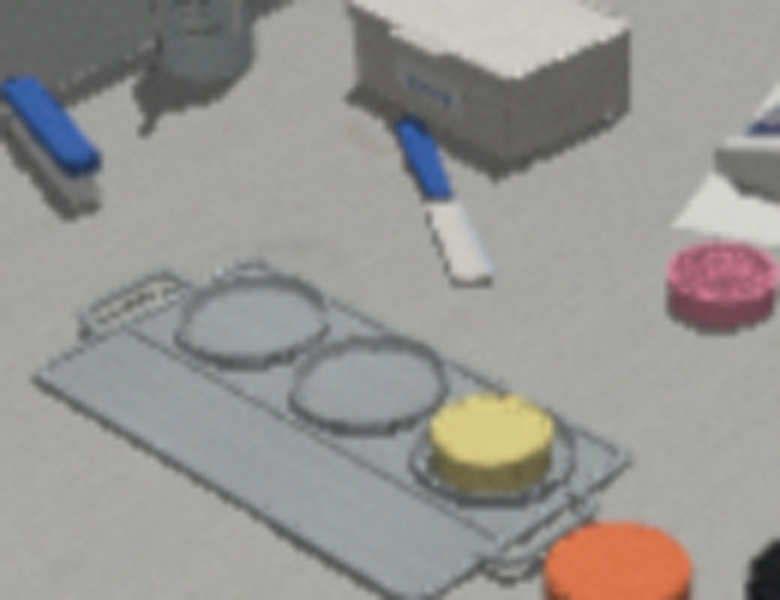

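View pics/top4.png

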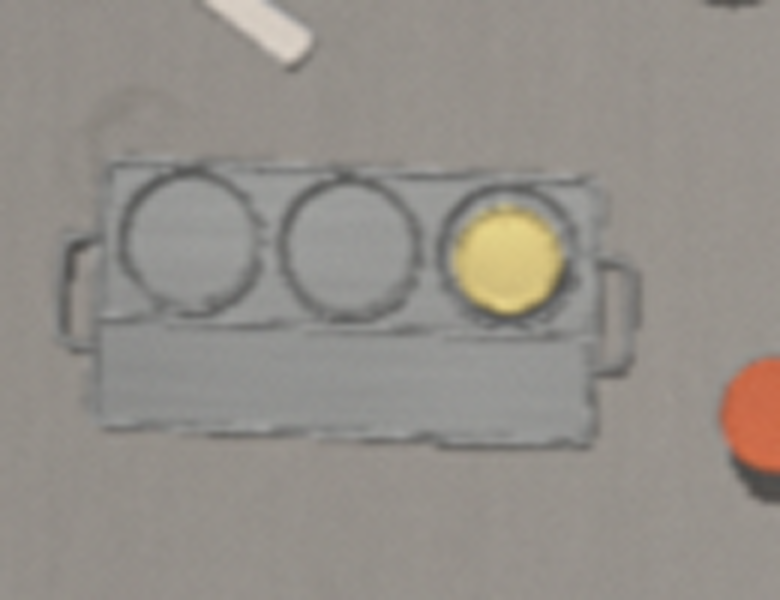

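View pics/scene4b.png

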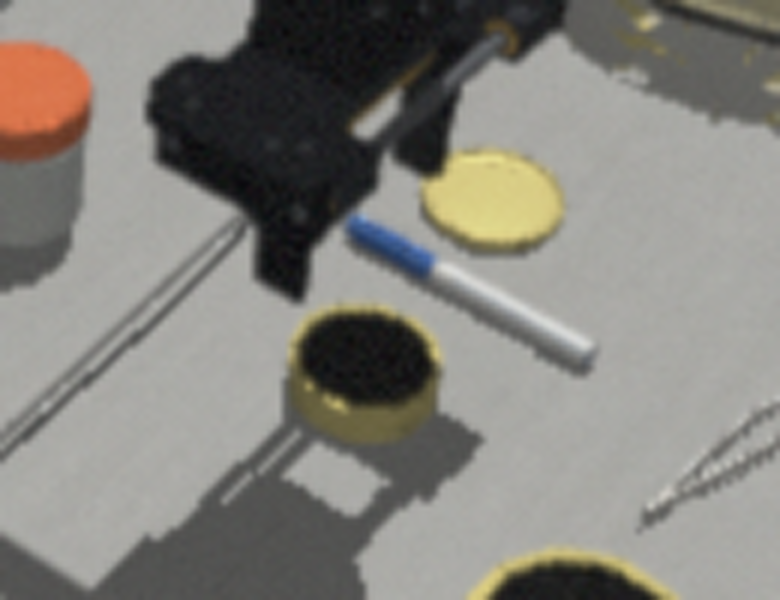

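```bash
python3 -m crank '{"linear":[[-4,14,20],[-4,14,40],[-4,14,65],[-4,14,85],[-4,14,95],[-4,14,95],[-4,14,95],[-4,14,95]],"rot":[[0,0,0],[0,0,0],[0,0,0],[0,0,0],[0,0,0],[0,0,0],[0,0,0],[0,0,0]],"claw":[87,87,87,87,87,87,87,87]}' 12
python3 - <<'E'
from h import *
from bench import eyes
from go import go
go(.4385,-.255,.0245,-2.3)
p=eyes.capture("scene")
cv2.imwrite(f"pics/scene5.png",cv2.resize(p["image"][200:300,250:380],None,fx=6,fy=6,interpolation=cv2.INTER_CUBIC))
E
```

```text
t: 9.35
eef_pos: [0.4395, -0.2554, 0.0262]
orientation: [[0.039, 0.999, 0.002], [0.999, -0.039, -0.0], [-0.0, 0.002, -1.0]]
wrist_force: [0.0, 0.8, -0.2]
width: 0.0872
t 9.35 pos [ 0.4395 -0.2554  0.0262] psi -2.25 w 87.2 F [ 0.   0.8 -0.2] q7 0.73
lin [0.4, -1.1, 1.7] rot [0.09, 0.01, 0.05] dist 2.0
```

View pics/scene5.png

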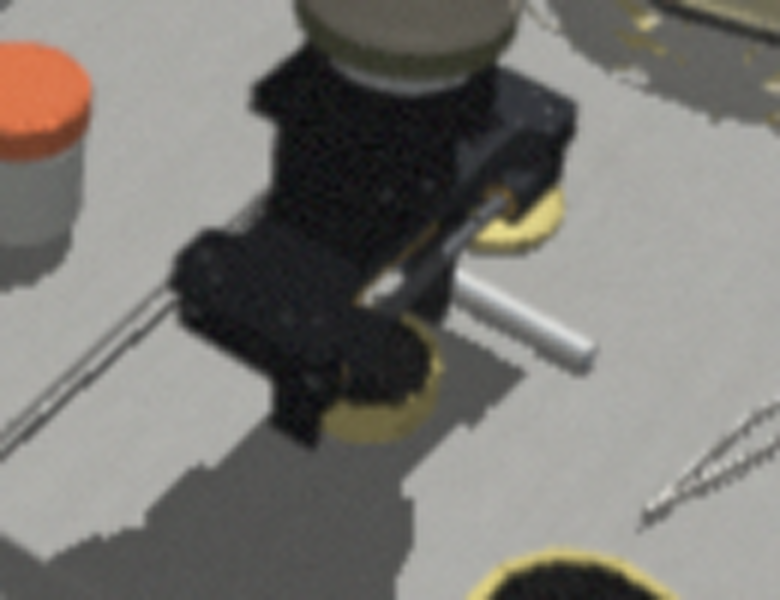

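```bash
python3 -m crank '{"linear":[[0,-1,1],[0,-1,1],[0,-1,1],[0,-1,1],[0,-1,1],[0,-1,1],[0,-1,1],[0,-1,1],[0,-1,1],[0,-1,1]],"rot":[[0,0,0],[0,0,0],[0,0,0],[0,0,0],[0,0,0],[0,0,0],[0,0,0],[0,0,0],[0,0,0],[0,0,0]],"claw":[78,70,60,60,60,60,60,60,60,60]}' 12; python3 go.py .5425 .2955 .12 -2.3
```

```text
t: 10.4
eef_pos: [0.4379, -0.2554, 0.0244]
orientation: [[0.04, 0.999, 0.0], [0.999, -0.04, 0.0], [0.0, 0.0, -1.0]]
wrist_force: [1.2, 1.0, 3.1]
width: 0.0642
t 10.4 pos [ 0.4379 -0.2554  0.0244] psi -2.27 w 64.2 F [1.2 1.  3.1] q7 0.73
lin [554.6, 82.7, -95.6] rot [0.02, -0.0, 0.03] dist 569.0
```

```bash
python3 -m crank '{"linear":[[0,0,-10],[0,0,-30],[0,0,-55],[0,0,-80],[0,0,-95],[0,0,-96]],"rot":[[0,0,0],[0,0,0],[0,0,0],[0,0,0],[0,0,0],[0,0,0]],"claw":[60,60,60,60,60,60]}'
python3 - <<'E'
from h import *
from bench import eyes
from go import go
go(.5425,.2955,.12,-2.3)
p=eyes.capture("scene")
cv2.imwrite(f"pics/scene6.png",cv2.resize(p["image"][180:280,250:380],None,fx=6,fy=6,interpolation=cv2.INTER_CUBIC))
E
```

```text
t: 11.0
eef_pos: [0.4386, -0.2556, 0.1219]
orientation: [[0.04, 0.999, 0.003], [0.999, -0.04, -0.0], [0.0, 0.003, -1.0]]
wrist_force: [-0.0, -0.3, -1.3]
width: 0.0644
t 11.0 pos [ 0.4386 -0.2556  0.1219] psi -2.27 w 64.4 F [-0.  -0.3 -1.3] q7 0.6
lin [554.8, 82.0, 2.1] rot [0.16, -0.0, 0.03] dist 561.0
```

View pics/scene6.png

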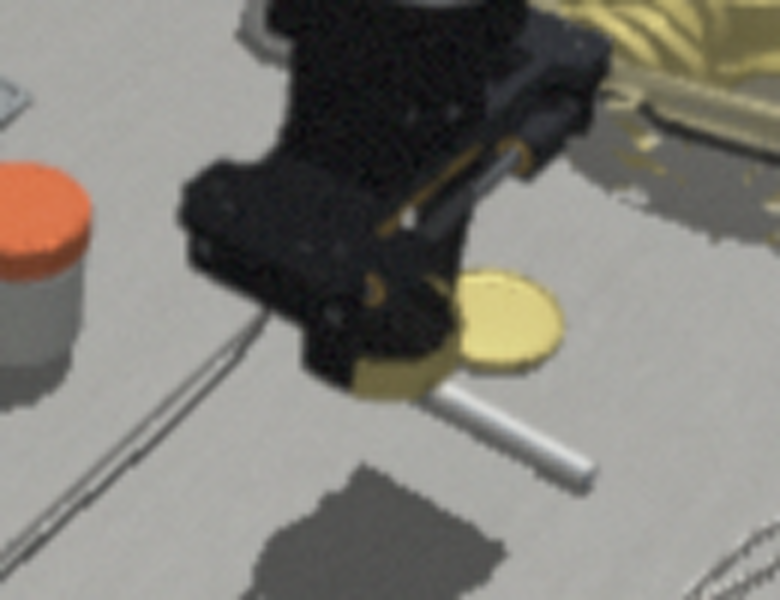

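```bash
python3 -m crank '{"linear":[[20,3,0],[50,8,0],[90,13,0],[135,20,0],[180,27,0],[225,33,0],[270,40,0],[315,47,0],[360,53,0],[405,60,0],[450,67,0],[490,73,0]],"rot":[[0,0,0],[0,0,0],[0,0,0],[0,0,0],[0,0,0],[0,0,0],[0,0,0],[0,0,0],[0,0,0],[0,0,0],[0,0,0],[0,0,0]],"claw":[60,60,60,60,60,60,60,60,60,60,60,60]}'; python3 go.py .5425 .2955 .10 -2.3
```

```text
t: 12.25
eef_pos: [0.5293, 0.2337, 0.1184]
orientation: [[0.039, 0.999, -0.002], [0.999, -0.039, -0.001], [-0.001, -0.002, -1.0]]
wrist_force: [0.8, -0.9, -1.1]
width: 0.0638
t 12.25 pos [0.5293 0.2337 0.1184] psi -2.21 w 63.8 F [ 0.8 -0.9 -1.1] q7 -0.34
lin [62.3, 10.9, 18.3] rot [-0.13, 0.05, 0.09] dist 66.0
```

```bash
python3 -m crank '{"linear":[[30,5,5],[50,9,12],[60,11,18],[62,11,18],[62,11,18]],"rot":[[0,0,0],[0,0,0],[0,0,0],[0,0,0],[0,0,0]],"claw":[60,60,60,60,60]}'; python3 go.py .5425 .2955 .04 -2.3
```

```text
t: 12.75
eef_pos: [0.5434, 0.2916, 0.1016]
orientation: [[0.041, 0.999, -0.001], [0.999, -0.041, -0.001], [-0.001, -0.001, -1.0]]
wrist_force: [0.2, 0.6, -1.0]
width: 0.0643
t 12.75 pos [0.5434 0.2916 0.1016] psi -2.33 w 64.3 F [ 0.2  0.6 -1. ] q7 -0.39
lin [3.9, -1.1, 61.6] rot [-0.05, 0.07, -0.03] dist 62.0
```

```bash
python3 -m crank '{"linear":[[0,0,15],[0,0,35],[0,0,50],[0,0,60],[0,0,60],[0,0,60]],"rot":[[0,0,0],[0,0,0],[0,0,0],[0,0,0],[0,0,0],[0,0,0]],"claw":[60,60,60,60,60,60]}';  python3 - <<'E'
from h import *
from bench import eyes
from go import go
go(.5425,.2955,.0295,-2.3)
p=eyes.capture("scene")
cv2.imwrite(f"pics/scene7.png",cv2.resize(p["image"][120:220,140:270],None,fx=6,fy=6,interpolation=cv2.INTER_CUBIC))
E
```

```text
t: 13.35
eef_pos: [0.5439, 0.2927, 0.0426]
orientation: [[0.04, 0.999, 0.0], [0.999, -0.04, 0.0], [0.0, 0.0, -1.0]]
wrist_force: [0.8, 0.2, 0.5]
width: 0.0642
t 13.35 pos [0.5439 0.2927 0.0426] psi -2.29 w 64.2 F [0.8 0.2 0.5] q7 -0.36
lin [2.7, -1.5, 13.1] rot [0.02, -0.0, 0.01] dist 13.0
```

View pics/scene7.png

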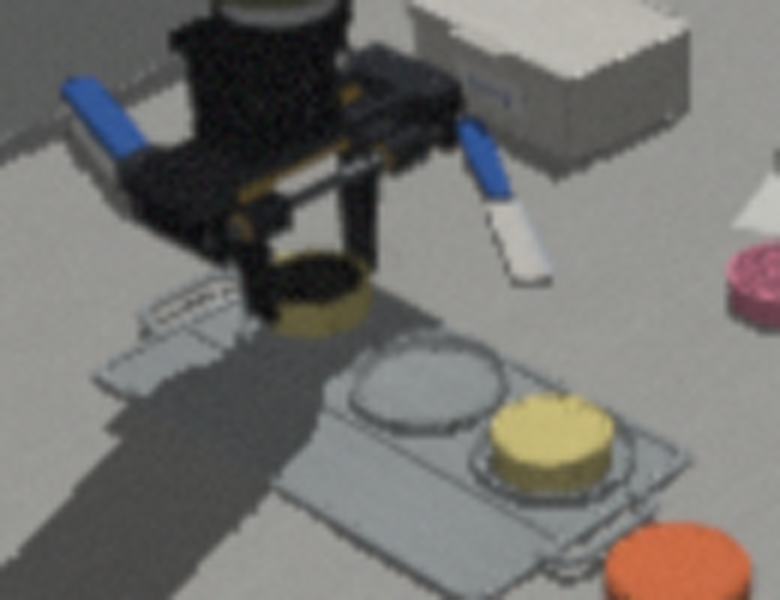

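```bash
python3 -m crank '{"linear":[[2,-1,4],[3,-1,8],[3,-1,11],[3,-1,13],[3,-1,13],[3,-1,13]],"rot":[[0,0,0],[0,0,0],[0,0,0],[0,0,0],[0,0,0],[0,0,0]],"claw":[60,60,60,60,60,60]}'; python3 go.py .5425 .2955 .0285 -2.3
```

```text
t: 14.0
eef_pos: [0.5428, 0.2959, 0.0293]
orientation: [[0.04, 0.999, 0.0], [0.999, -0.04, 0.0], [0.0, 0.0, -1.0]]
wrist_force: [0.1, 0.3, -0.3]
width: 0.064
t 14.0 pos [0.5428 0.2959 0.0293] psi -2.28 w 64.0 F [ 0.1  0.3 -0.3] q7 -0.36
lin [-0.4, -0.3, 0.8] rot [0.0, -0.0, 0.02] dist 1.0
```

```bash
python3 -m crank '{"linear":[[0,0,1],[0,0,1],[0,0,1],[0,0,1],[0,0,1],[0,0,1],[0,0,1],[0,0,1],[0,0,-10],[0,0,-40],[0,0,-85],[0,0,-110]],"rot":[[0,0,0],[0,0,0],[0,0,0],[0,0,0],[0,0,0],[0,0,0],[0,0,0],[0,0,0],[0,0,0],[0,0,0],[0,0,0],[0,0,0]],"claw":[64,67,70,75,82,87,87,87,87,87,87,87]}'; python3 go.py .580 -.2395 .14 -90
```

```text
t: 15.2
eef_pos: [0.5439, 0.2961, 0.1434]
orientation: [[0.04, 0.999, 0.003], [0.999, -0.04, 0.002], [0.002, 0.003, -1.0]]
wrist_force: [1.1, 0.1, 1.2]
width: 0.0871
t 15.2 pos [0.5439 0.2961 0.1434] psi -2.31 w 87.1 F [1.1 0.1 1.2] q7 -0.41
lin [-533.7, 57.6, 2.4] rot [0.04, -0.23, 87.69] dist 537.0
```

```bash
python3 -m crank '{"linear":[[-534,58,2],[-534,58,2],[-534,58,2],[-534,58,2],[-534,58,2],[-534,58,2],[-534,58,2],[-534,58,2],[-534,58,2],[-534,58,2],[-534,58,2],[-534,58,2]],"rot":[[0,0,87.7],[0,0,87.7],[0,0,87.7],[0,0,87.7],[0,0,87.7],[0,0,87.7],[0,0,87.7],[0,0,87.7],[0,0,87.7],[0,0,87.7],[0,0,87.7],[0,0,87.7]],"claw":[87,87,87,87,87,87,87,87,87,87,87,87]}';  python3 - <<'E'
from h import *
from bench import eyes
from go import go
go(.580,-.2395,.06,-90)
for n,u,v in("scene",140,120),("top",140,150):
    p=eyes.capture(n);pickle.dump(p,open(n+"8.pkl","wb"))
    cv2.imwrite(f"pics/{n}8.png",cv2.resize(p["image"][v:v+100,u:u+130],None,fx=6,fy=6,interpolation=cv2.INTER_CUBIC))
E
```

```text
t: 16.4
eef_pos: [0.5776, -0.2469, 0.1385]
orientation: [[1.0, -0.009, 0.0], [-0.009, -1.0, -0.004], [0.0, 0.004, -1.0]]
wrist_force: [-0.4, 0.2, 0.4]
width: 0.0871
t 16.4 pos [ 0.5776 -0.2469  0.1385] psi -90.51 w 87.1 F [-0.4  0.2  0.4] q7 -0.87
lin [2.3, -7.7, 78.4] rot [0.2, -0.01, -0.51] dist 79.0
```

View pics/scene8.png

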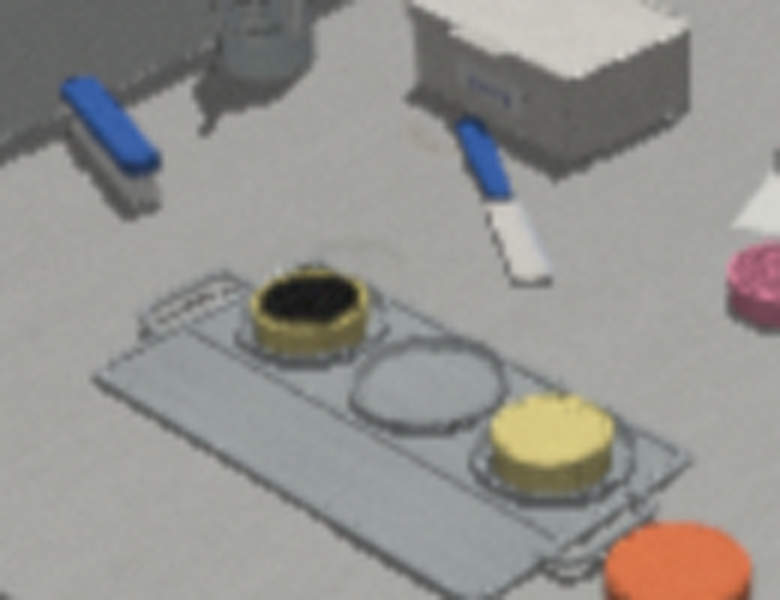

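View pics/top8.png

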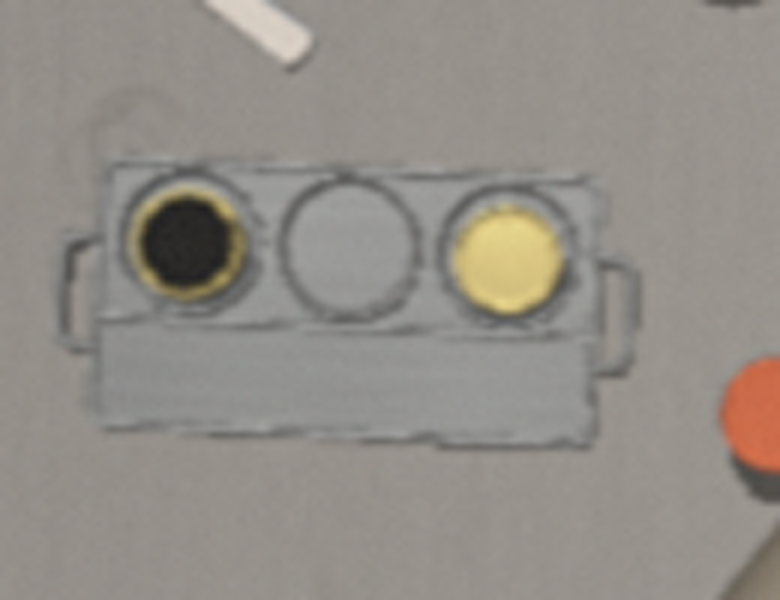

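Run:
```python
from h import *
gold=((18,60,60),(35,255,255))
p=pickle.load(open("top8.pkl","rb"));s=pickle.load(open("scene8.pkl","rb"))
def hull(q,u,v,r,z):
    im=cv2.cvtColor(q["image"],cv2.COLOR_BGR2HSV)
    m=cv2.inRange(im,np.array(gold[0]),np.array(gold[1]))
    k=np.zeros_like(m);k[v-r:v+r,u-r:u+r]=255;m&=k
    pts=cv2.findNonZero(m);h=cv2.convexHull(pts);M=cv2.moments(h);c=(M["m10"]/M["m00"],M["m01"]/M["m00"])
    print(c,cv2.boundingRect(pts),px2w(q,*c,z).round(4))
hull(p,171,190,13,.024);hull(s,191,172,14,.016)
hull(p,224,193,13,.026);hull(s,231,194,14,.015)
```

```text
(171.01960784313727, 190.24901960784314) (162, 182, 19, 18) [0.5403 0.2958 0.024 ]
(191.1160862354892, 171.54145936981755) (182, 165, 19, 14) [0.5368 0.2922 0.016 ]
(224.35812672176309, 193.06404958677686) (216, 184, 18, 19) [0.5306 0.1011 0.026 ]
(231.45791915175613, 193.35520212060965) (222, 186, 20, 16) [0.5302 0.0992 0.015 ]
```

```bash
python3 go.py .583 -.2385 .03 -90; python3 -m crank '{"linear":[[4,-7,20],[4,-7,50],[4,-7,80],[4,-7,100],[4,-7,108],[4,-7,108],[4,-7,108]],"rot":[[0,0,-0.5],[0,0,-0.5],[0,0,-0.5],[0,0,-0.5],[0,0,-0.5],[0,0,-0.5],[0,0,-0.5]],"claw":[87,87,87,87,87,87,87]}';  python3 - <<'E'
from h import *
from bench import eyes
from go import go
go(.583,-.2385,.016,-90)
p=eyes.capture("scene")
cv2.imwrite(f"pics/scene9.png",cv2.resize(p["image"][170:270,260:390],None,fx=6,fy=6,interpolation=cv2.INTER_CUBIC))
E
```

```text
t 16.5 pos [ 0.5792 -0.241   0.1378] psi -90.08 w 86.8 F [0.  0.9 0.2] q7 -0.87
lin [3.8, -2.5, 107.8] rot [0.0, -0.01, -0.08] dist 108.0
t: 17.2
eef_pos: [0.5843, -0.2325, 0.0305]
orientation: [[1.0, 0.01, 0.001], [0.01, -1.0, -0.0], [0.001, 0.0, -1.0]]
wrist_force: [-0.0, -0.4, 0.1]
width: 0.0868
t 17.2 pos [ 0.5843 -0.2325  0.0305] psi -89.42 w 86.8 F [-0.  -0.4  0.1] q7 -0.81
lin [-1.4, 6.0, 14.5] rot [0.0, -0.08, 0.58] dist 16.0
```

View pics/scene9.png

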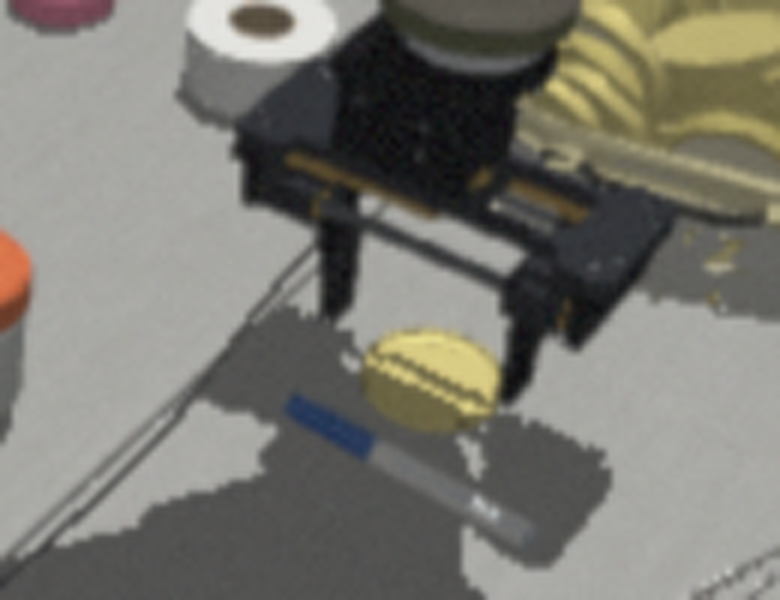

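```bash
python3 -m crank '{"linear":[[-1,6,0],[-1,6,4],[-1,6,9],[-1,6,13],[-1,6,14],[-1,6,14],[-1,6,14]],"rot":[[0,0,0.6],[0,0,0.6],[0,0,0.6],[0,0,0.6],[0,0,0.6],[0,0,0.6],[0,0,0.6]],"claw":[87,87,87,87,87,87,87]}' 8
python3 - <<'E'
from h import *
from bench import eyes
from go import go
go(.583,-.2385,.016,-90)
p=eyes.capture("scene")
cv2.imwrite(f"pics/scene10.png",cv2.resize(p["image"][190:270,280:384],None,fx=7,fy=7,interpolation=cv2.INTER_CUBIC))
E
```

```text
t: 17.95
eef_pos: [0.5824, -0.2389, 0.0154]
orientation: [[1.0, -0.001, -0.0], [-0.001, -1.0, 0.0], [-0.0, -0.0, -1.0]]
wrist_force: [-1.8, 1.7, 6.5]
width: 0.0871
t 17.95 pos [ 0.5824 -0.2389  0.0154] psi -90.08 w 87.1 F [-1.8  1.7  6.5] q7 -0.8
lin [0.6, -0.4, -0.6] rot [-0.03, 0.01, -0.08] dist 1.0
```

View pics/scene10.png

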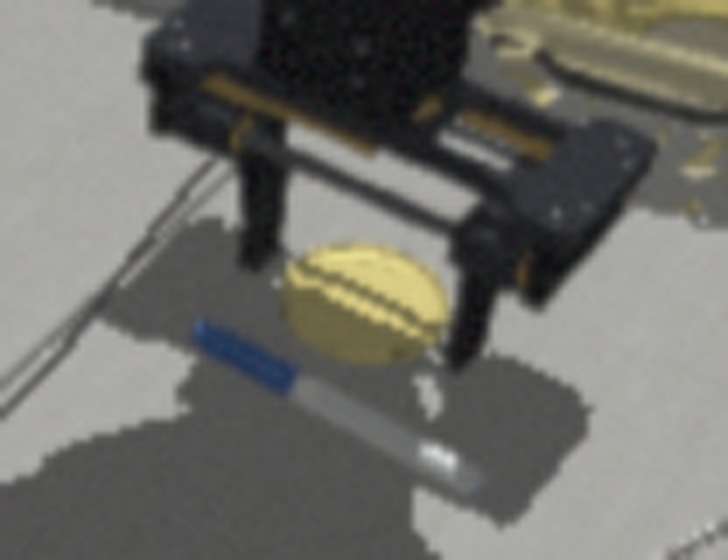

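```bash
python3 -m crank '{"linear":[[0,0,-1],[0,0,-1],[0,0,-1],[0,0,-1],[0,0,-1],[0,0,-1],[0,0,-1],[0,0,-1],[0,0,-1],[0,0,-1]],"rot":[[0,0,0],[0,0,0],[0,0,0],[0,0,0],[0,0,0],[0,0,0],[0,0,0],[0,0,0],[0,0,0],[0,0,0]],"claw":[80,72,64,64,64,64,64,64,64,64]}' 8; python3 go.py .583 -.2385 .06 -90
```

```text
t: 19.0
eef_pos: [0.5825, -0.239, 0.0163]
orientation: [[1.0, -0.001, 0.0], [-0.001, -1.0, 0.0], [0.0, -0.0, -1.0]]
wrist_force: [-0.6, 0.3, -0.3]
width: 0.0668
t 19.0 pos [ 0.5825 -0.239   0.0163] psi -90.08 w 66.8 F [-0.6  0.3 -0.3] q7 -0.8
lin [0.5, -0.5, -43.7] rot [-0.0, -0.0, -0.08] dist 44.0
```

Gripped the lid. Lift slowly and look.

```bash
python3 -m crank '{"linear":[[0,0,-5],[0,0,-20],[0,0,-45],[0,0,-75],[0,0,-104],[0,0,-104]],"rot":[[0,0,0],[0,0,0],[0,0,0],[0,0,0],[0,0,0],[0,0,0]],"claw":[64,64,64,64,64,64]}'
python3 - <<'E'
from h import *
from bench import eyes
from go import go
go(.5428,.296,.12,-2.3)
p=eyes.capture("scene")
cv2.imwrite(f"pics/scene11.png",cv2.resize(p["image"][160:260,270:400],None,fx=6,fy=6,interpolation=cv2.INTER_CUBIC))
E
```

```text
t: 19.6
eef_pos: [0.5844, -0.2404, 0.1255]
orientation: [[1.0, -0.002, 0.006], [-0.002, -1.0, -0.002], [0.006, 0.002, -1.0]]
wrist_force: [0.4, -0.1, -0.2]
width: 0.0666
t 19.6 pos [ 0.5844 -0.2404  0.1255] psi -90.11 w 66.6 F [ 0.4 -0.1 -0.2] q7 -0.86
lin [-42.6, -536.4, 4.2] rot [0.37, -0.21, -87.81] dist 538.0
```

View pics/scene11.png

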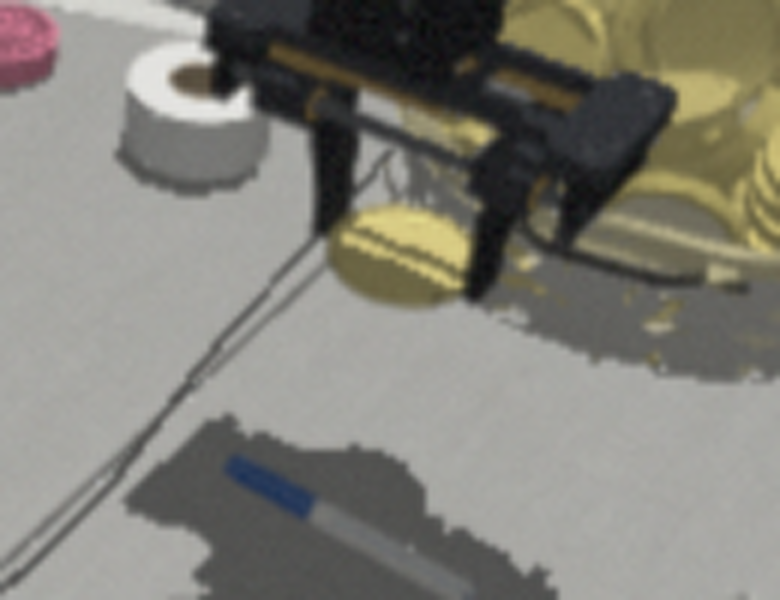

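Run:
```python
from h import *
from bench import eyes
p=eyes.capture("scene");gold=((18,60,60),(35,255,255))
from bench import get_state
s=get_state();t=s["eef_pos"];z=t[2]-.0163+.0035
im=cv2.cvtColor(p["image"],cv2.COLOR_BGR2HSV)
m=cv2.inRange(im,np.array(gold[0]),np.array(gold[1]))
k=np.zeros_like(m);k[193:212,324:349]=255;m&=k
m=cv2.morphologyEx(m,cv2.MORPH_CLOSE,np.ones((3,3)))
n,l,st,c=cv2.connectedComponentsWithStats(m);i=1+np.argmax(st[1:,4]);print(st[i],c[i])
pts=cv2.findNonZero((l==i).astype(np.uint8));h=cv2.convexHull(pts);M=cv2.moments(h);c=(M["m10"]/M["m00"],M["m01"]/M["m00"])
print(c,px2w(p,*c,z),t,proj(p,[t[0],t[1],z]))
o=cv2.resize(p["image"][185:225,310:360],None,fx=14,fy=14,interpolation=cv2.INTER_NEAREST)
th=np.linspace(0,2*np.pi,90)
for dx,col in((0,(0,0,255)),(-.004,(255,0,0))):
  for u,v in proj(p,np.c_[t[0]+dx+.0345*np.cos(th),t[1]+.75*dx+.0345*np.sin(th),0*th+z+.0035]):cv2.circle(o,(int((u-310+.5)*14),int((v-185+.5)*14)),1,col,-1)
cv2.imwrite("pics/lidp.png",o)
```

```text
[324 195  25  17 323] [336.13003096 202.47678019]
(336.1448801742919, 202.56209150326796) [ 0.58405761 -0.23806229  0.10881464] [ 0.58296868 -0.23910159  0.12161464] [[336.28511549 202.89908974]]
```

View pics/lidp.png

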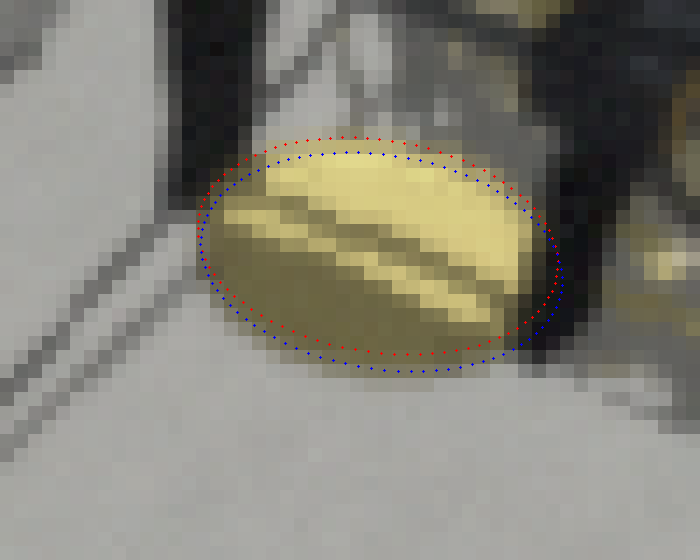

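```bash
python3 go.py .5428 .2955 .12 -2.3; python3 -m crank '{"linear":[[-2,-20,0],[-5,-60,0],[-9,-105,0],[-13,-150,0],[-17,-195,0],[-21,-240,0],[-25,-285,0],[-29,-330,0],[-32,-375,0],[-35,-420,0],[-38,-460,0],[-40,-495,2]],"rot":[[0,0,-5],[0,0,-13],[0,0,-21],[0,0,-29],[0,0,-37],[0,0,-45],[0,0,-53],[0,0,-61],[0,0,-68],[0,0,-75],[0,0,-82],[0,0,-87.8]],"claw":[64,64,64,64,64,64,64,64,64,64,64,64]}';python3 go.py .5428 .2955 .06 -2.3
```

```text
t 19.7 pos [ 0.583  -0.2391  0.1216] psi -90.07 w 67.2 F [ 0.1  0.5 -1.1] q7 -0.86
lin [-40.9, -534.5, 1.5] rot [0.09, -0.09, -87.77] dist 536.0
t: 20.9
eef_pos: [0.5421, 0.2585, 0.1178]
orientation: [[0.033, 0.999, -0.001], [0.999, -0.033, 0.0], [0.0, -0.001, -1.0]]
wrist_force: [0.1, 0.3, -0.5]
width: 0.0674
t 20.9 pos [0.5421 0.2585 0.1178] psi -1.91 w 67.4 F [ 0.1  0.3 -0.5] q7 -0.35
lin [37.0, -0.5, 57.8] rot [-0.06, -0.0, 0.39] dist 69.0
```

```bash
python3 -m crank '{"linear":[[20,0,0],[34,-1,5],[38,-1,20],[38,-1,40],[38,-1,55],[38,-1,57],[38,-1,57],[38,-1,57]],"rot":[[0,0,0],[0,0,0],[0,0,0],[0,0,0],[0,0,0],[0,0,0],[0,0,0],[0,0,0]],"claw":[64,64,64,64,64,64,64,64]}'
python3 - <<'E'
from h import *
from bench import eyes
from go import go
p=eyes.capture("scene")
go(.5428,.2955,.0415,-2.3)
cv2.imwrite(f"pics/scene12.png",cv2.resize(p["image"][120:220,140:270],None,fx=6,fy=6,interpolation=cv2.INTER_CUBIC))
E
```

```text
t: 21.7
eef_pos: [0.5443, 0.2938, 0.062]
orientation: [[0.041, 0.999, 0.001], [0.999, -0.041, 0.0], [0.001, 0.001, -1.0]]
wrist_force: [0.1, -0.1, -1.1]
width: 0.0673
t 21.75 pos [0.5444 0.294  0.0622] psi -2.32 w 67.0 F [-0.3  0.1 -1.2] q7 -0.37
lin [1.5, -1.6, 20.7] rot [0.06, -0.05, -0.02] dist 21.0
```

View pics/scene12.png

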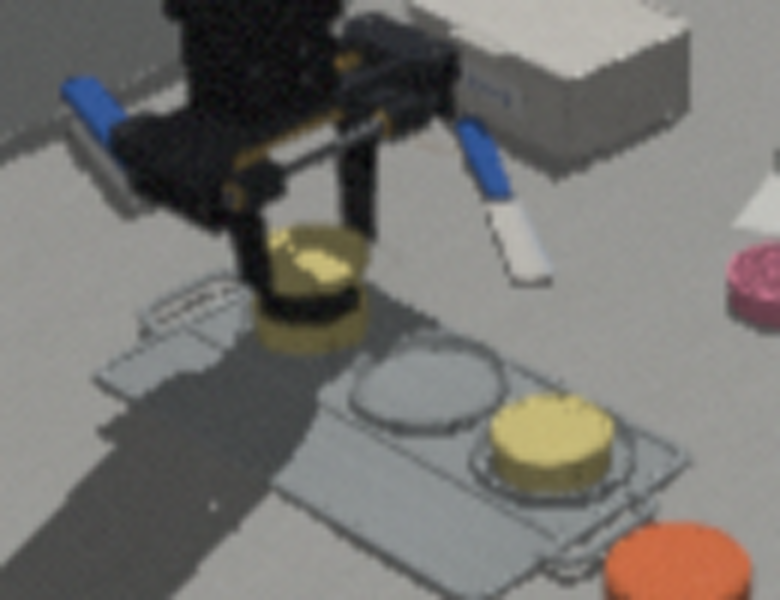

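```bash
python3 -m crank '{"linear":[[1,-1,0],[1,-2,6],[1,-2,12],[1,-2,17],[1,-2,20],[1,-2,20],[1,-2,20],[1,-2,20]],"rot":[[0,0,0],[0,0,0],[0,0,0],[0,0,0],[0,0,0],[0,0,0],[0,0,0],[0,0,0]],"claw":[64,64,64,64,64,64,64,64]}'
python3 - <<'E'
from h import *
from bench import eyes
from go import go
p=eyes.capture("scene")
go(.5428,.2955,.0405,-2.3)
cv2.imwrite(f"pics/scene13.png",cv2.resize(p["image"][130:200,150:250],None,fx=8,fy=8,interpolation=cv2.INTER_CUBIC))
E
```

```text
t: 22.55
eef_pos: [0.5419, 0.2953, 0.0415]
orientation: [[0.04, 0.999, 0.0], [0.999, -0.04, 0.0], [0.0, 0.0, -1.0]]
wrist_force: [-0.2, -0.8, 0.5]
width: 0.0672
t 22.6 pos [0.5419 0.2952 0.0415] psi -2.28 w 67.3 F [-0.   0.7 -0.2] q7 -0.36
lin [0.3, 0.9, 1.0] rot [0.02, -0.02, 0.02] dist 1.0
```

View pics/scene13.png

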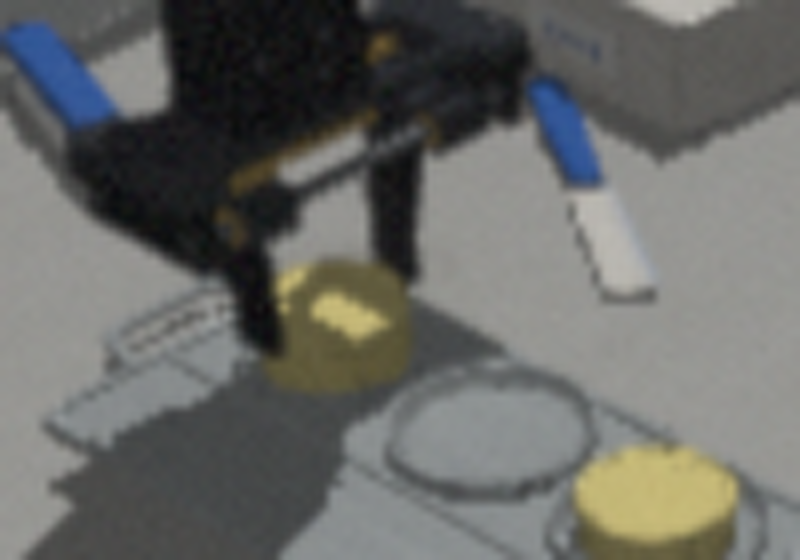

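```bash
python3 -m crank '{"linear":[[0,1,0],[0,1,1],[0,1,1],[0,1,1],[0,1,1],[0,1,1],[0,1,1],[0,1,1],[0,1,-10],[0,1,-40],[0,1,-70],[0,1,-90]],"rot":[[0,0,0],[0,0,0],[0,0,0],[0,0,0],[0,0,0],[0,0,0],[0,0,0],[0,0,0],[0,0,0],[0,0,0],[0,0,0],[0,0,0]],"claw":[64,64,66,68,71,76,82,87,87,87,87,87]}'; python3 go.py .5205 -.404 .13 -103.3
```

```text
t: 23.8
eef_pos: [0.5436, 0.2952, 0.1343]
orientation: [[0.04, 0.999, 0.002], [0.999, -0.04, 0.002], [0.002, 0.002, -1.0]]
wrist_force: [0.8, 1.2, 0.6]
width: 0.0868
t 23.8 pos [0.5436 0.2952 0.1343] psi -2.3 w 86.8 F [0.8 1.2 0.6] q7 -0.41
lin [-699.6, 5.0, 3.2] rot [0.01, -0.17, 101.0] dist 700.0
```

Run:
```python
from h import *
p=pickle.load(open("top0.pkl","rb"));s=pickle.load(open("scene0.pkl","rb"))
# top extents of stack top disc (gold ring) : left col 568..627 /1.5 , rows 236..288
for z in (.06,.08,.1):
    print(z,"top",px2w(p,599.5/1.5,260/1.5,z).round(3),"scene top disc",px2w(s,664/1.5,387/1.5,z).round(3), "R",np.linalg.norm(px2w(p,571/1.5,260/1.5,z)-px2w(p,627/1.5,260/1.5,z))/2)
print("base front",px2w(s,658/1.5,447/1.5,0).round(3))
```

```text
0.06 top [ 0.602 -0.531  0.06 ] scene top disc [ 0.612 -0.528  0.06 ] R 0.06759624544322926
0.08 top [ 0.6   -0.523  0.08 ] scene top disc [ 0.588 -0.53   0.08 ] R 0.06652389317939969
0.1 top [ 0.598 -0.514  0.1  ] scene top disc [ 0.564 -0.531  0.1  ] R 0.06545154091557007
base front [ 0.54  -0.558  0.   ]
```

```bash
python3 -m crank '{"linear":[[-690,5,3],[-690,5,3],[-690,5,3],[-690,5,3],[-690,5,3],[-690,5,3],[-690,5,3],[-690,5,3],[-690,5,3],[-690,5,3],[-690,5,3],[-690,5,3]],"rot":[[0,0,101],[0,0,101],[0,0,101],[0,0,101],[0,0,101],[0,0,101],[0,0,101],[0,0,101],[0,0,101],[0,0,101],[0,0,101],[0,0,101]],"claw":[70,60,50,45,45,45,45,45,45,45,45,45]}'; python3 go.py .5205 -.404 .11 -103.3
python3 - <<'E'
from h import *
from bench import eyes
for n,u,v in("scene",140,120),("top",140,150):
    p=eyes.capture(n);pickle.dump(p,open(n+"14.pkl","wb"))
    cv2.imwrite(f"pics/{n}14.png",cv2.resize(p["image"][v:v+100,u:u+130],None,fx=6,fy=6,interpolation=cv2.INTER_CUBIC))
E
```

```text
t: 25.0
eef_pos: [0.5234, -0.3062, 0.1294]
orientation: [[0.972, -0.234, 0.001], [-0.234, -0.972, 0.0], [0.001, -0.001, -1.0]]
wrist_force: [1.6, 0.2, 0.3]
width: 0.0448
t 25.0 pos [ 0.5234 -0.3062  0.1294] psi -103.56 w 44.8 F [1.6 0.2 0.3] q7 -0.95
lin [20.1, 95.8, 19.4] rot [-0.04, -0.05, -0.26] dist 100.0
```

View pics/scene14.png

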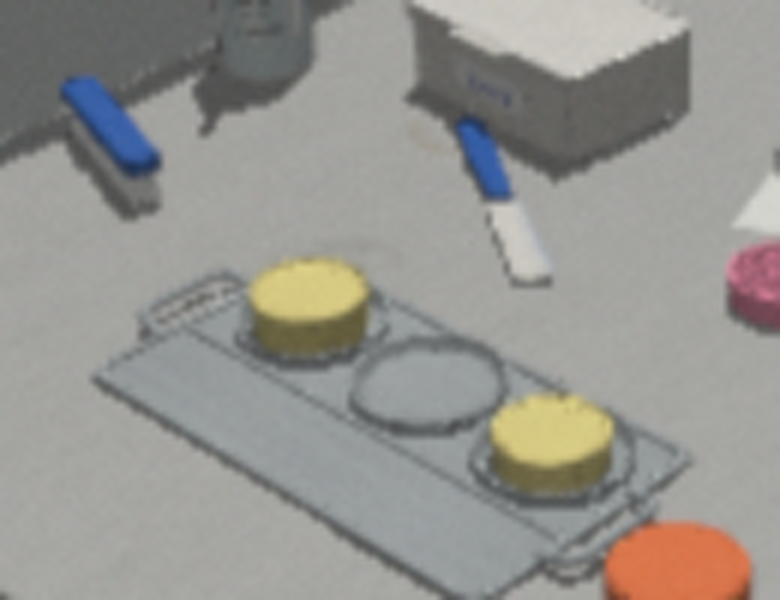

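View pics/top14.png

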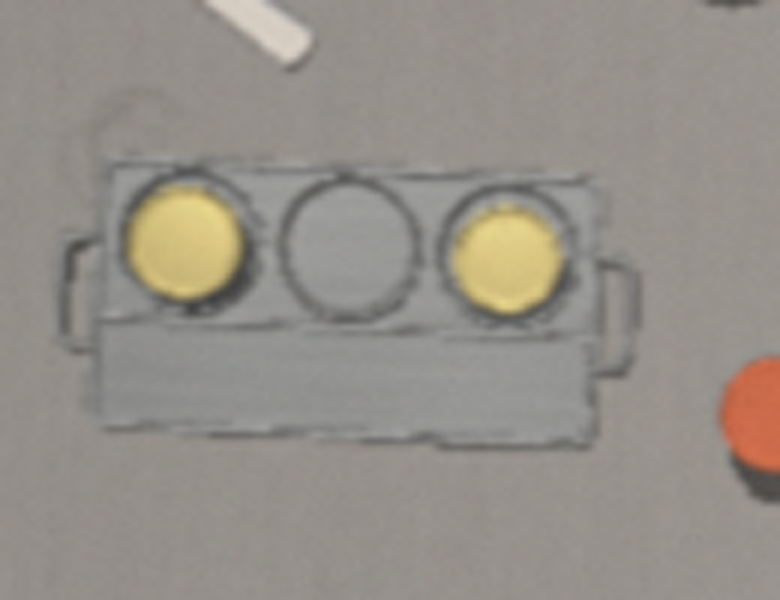

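```bash
python3 go.py .503 -.40 .04 -103.3; python3 -m crank '{"linear":[[2,40,0],[2,85,0],[2,96,20],[2,96,60],[2,96,85],[2,96,89],[2,96,89],[2,96,89]],"rot":[[0,0,0],[0,0,0],[0,0,0],[0,0,0],[0,0,0],[0,0,0],[0,0,0],[0,0,0]],"claw":[45,45,45,45,45,45,45,45]}'
python3 - <<'E'
from h import *
from bench import eyes
from go import go
p=eyes.capture("scene")
go(.503,-.400,.017,-103.3)
cv2.imwrite(f"pics/scene15.png",cv2.resize(p["image"][200:300,310:440],None,fx=6,fy=6,interpolation=cv2.INTER_CUBIC))
E
```

```text
t 25.1 pos [ 0.5198 -0.313   0.1299] psi -104.1 w 45.2 F [-0.8 -0.  -0.5] q7 -0.94
lin [4.8, 88.1, 90.3] rot [0.25, -0.05, -0.8] dist 126.0
t: 25.9
eef_pos: [0.504, -0.399, 0.0416]
orientation: [[0.973, -0.229, 0.002], [-0.229, -0.973, -0.001], [0.002, 0.001, -1.0]]
wrist_force: [-0.7, 0.0, 0.8]
width: 0.045
t 25.95 pos [ 0.5041 -0.399   0.0416] psi -103.25 w 44.8 F [-0.4 -0.5  0.3] q7 -0.75
lin [-0.9, 1.1, 24.6] rot [0.05, -0.14, 0.05] dist 25.0
```

View pics/scene15.png

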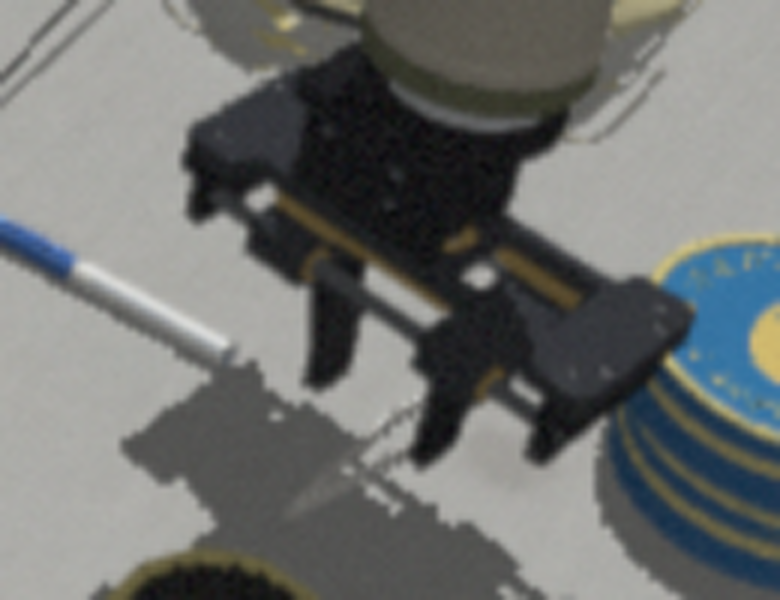

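```bash
python3 -m crank '{"linear":[[0,1,8],[0,1,16],[0,1,22],[0,1,24],[0,1,24],[0,1,24]],"rot":[[0,0,0],[0,0,0],[0,0,0],[0,0,0],[0,0,0],[0,0,0]],"claw":[45,45,45,45,45,45]}' 5
python3 - <<'E'
from h import *
from bench import eyes
from go import go
p=eyes.capture("scene")
go(.503,-.400,.017,-103.3)
cv2.imwrite(f"pics/scene16.png",cv2.resize(p["image"][200:300,310:440],None,fx=6,fy=6,interpolation=cv2.INTER_CUBIC))
E
```

```text
t: 26.55
eef_pos: [0.5028, -0.3994, 0.0155]
orientation: [[0.973, -0.23, -0.0], [-0.23, -0.973, 0.0], [-0.0, -0.0, -1.0]]
wrist_force: [0.3, 0.9, 0.2]
width: 0.0449
t 26.6 pos [ 0.5028 -0.3994  0.0154] psi -103.28 w 45.3 F [ 0.2 -0.1 -0.3] q7 -0.73
lin [0.3, 0.6, -1.6] rot [-0.0, 0.02, 0.02] dist 2.0
```

View pics/scene16.png

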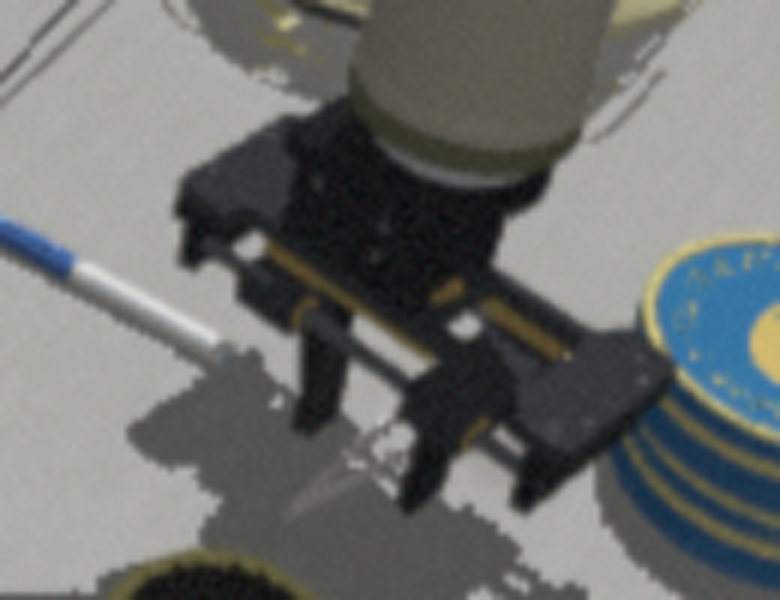

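```bash
python3 -m crank '{"linear":[[0,0,-2],[0,0,-2],[0,0,-2],[0,0,-2],[0,0,-2],[0,0,-2],[0,0,-2],[0,0,-2],[0,0,-2],[0,0,-2],[0,0,-2],[0,0,-2]],"rot":[[0,0,0],[0,0,0],[0,0,0],[0,0,0],[0,0,0],[0,0,0],[0,0,0],[0,0,0],[0,0,0],[0,0,0],[0,0,0],[0,0,0]],"claw":[35,25,20,15,10,6,4,4,4,4,4,4]}' 6; python3 go.py .503 -.40 .12 -103.3
```

```text
t: 27.8
eef_pos: [0.5029, -0.3994, 0.0176]
orientation: [[0.973, -0.23, -0.0], [-0.23, -0.973, 0.0], [-0.0, -0.0, -1.0]]
wrist_force: [0.3, -0.2, 0.6]
width: 0.0141
t 27.8 pos [ 0.5029 -0.3994  0.0176] psi -103.28 w 14.1 F [ 0.3 -0.2  0.6] q7 -0.73
lin [0.2, 0.6, -102.4] rot [-0.01, 0.0, 0.02] dist 102.0
```

```bash
python3 -m crank '{"linear":[[0,0,-10],[0,0,-30],[0,0,-60],[0,0,-95],[0,0,-102],[0,0,-102]],"rot":[[0,0,0],[0,0,0],[0,0,0],[0,0,0],[0,0,0],[0,0,0]],"claw":[4,4,4,4,4,4]}'
python3 - <<'E'
from h import *
from bench import eyes
from go import go
p=eyes.capture("scene");pickle.dump(p,open("scene17.pkl","wb"))
go(.4555,.20,.12,-2.3)
cv2.imwrite(f"pics/scene17.png",cv2.resize(p["image"][180:280,310:440],None,fx=6,fy=6,interpolation=cv2.INTER_CUBIC))
E
```

```text
t: 28.4
eef_pos: [0.5035, -0.4, 0.1215]
orientation: [[0.973, -0.23, 0.003], [-0.23, -0.973, -0.001], [0.003, 0.001, -1.0]]
wrist_force: [0.1, 0.3, -0.5]
width: 0.0139
t 28.45 pos [ 0.5031 -0.3993  0.1199] psi -103.27 w 14.4 F [ 0.1 -0.3 -0.3] q7 -0.79
lin [-183.9, -572.4, -0.1] rot [0.03, -0.04, -100.97] dist 601.0
```

View pics/scene17.png

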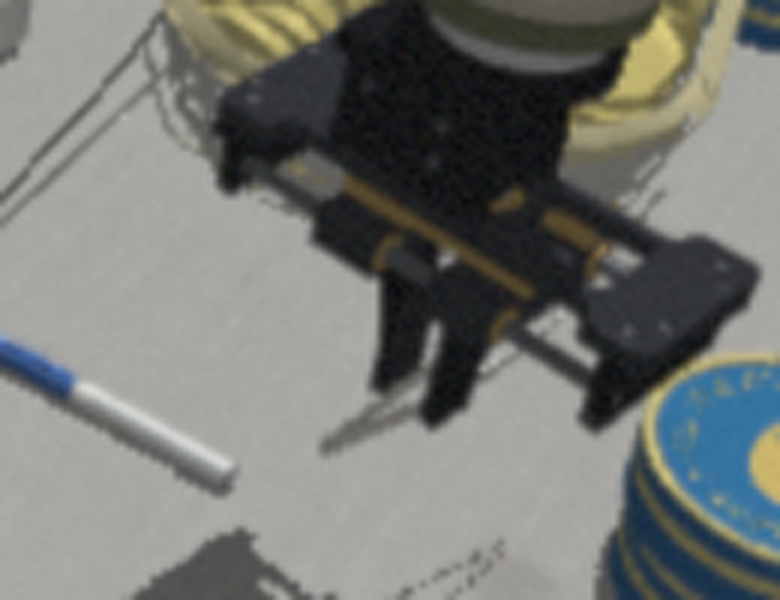

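```bash
python3 - <<'E'
from h import *
p=pickle.load(open("scene17.pkl","rb"))
A=px2w(p,310+325/6,180+450/6,.107);B=px2w(p,310+560/6,180+325/6,.107);print(A,B,np.linalg.norm(A-B),(A+B)/2)
E
python3 go.py .456 .183 .12 -2.3
python3 -m crank '{"linear":[[-6,-20,0],[-18,-60,0],[-32,-105,0],[-46,-150,0],[-60,-195,0],[-74,-240,0],[-88,-285,0],[-102,-330,0],[-115,-375,0],[-129,-420,0],[-142,-465,0],[-156,-505,0]],"rot":[[0,0,-6],[0,0,-14],[0,0,-22],[0,0,-30],[0,0,-38],[0,0,-46],[0,0,-54],[0,0,-62],[0,0,-70],[0,0,-78],[0,0,-86],[0,0,-94]],"claw":[4,4,4,4,4,4,4,4,4,4,4,4]}';python3 go.py .456 .183 .12 -2.3
```

```text
[ 0.45118672 -0.38586832  0.107     ] [ 0.57777091 -0.42966942  0.107     ] 0.13394810015299205 [ 0.51447882 -0.40776887  0.107     ]
t 28.45 pos [ 0.5031 -0.3993  0.1199] psi -103.27 w 14.4 F [ 0.1 -0.3 -0.3] q7 -0.79
lin [-179.5, -556.0, -0.1] rot [0.03, -0.04, -100.97] dist 584.0
t: 29.65
eef_pos: [0.4658, 0.1303, 0.1188]
orientation: [[0.154, 0.988, -0.001], [0.988, -0.154, -0.0], [-0.0, -0.001, -1.0]]
wrist_force: [1.3, 0.6, 0.1]
width: 0.0142
t 29.65 pos [0.4658 0.1303 0.1188] psi -8.87 w 14.2 F [1.3 0.6 0.1] q7 -0.42
lin [50.5, -17.8, -1.2] rot [-0.07, 0.01, -6.57] dist 54.0
```

```bash
python3 -m crank '{"linear":[[30,-12,0],[45,-18,0],[50,-20,10],[50,-20,30],[50,-20,55],[50,-20,70],[50,-20,75],[50,-20,75],[50,-20,75]],"rot":[[0,0,-4],[0,0,-7],[0,0,-7],[0,0,-7],[0,0,-7],[0,0,-7],[0,0,-7],[0,0,-7],[0,0,-7]],"claw":[4,4,4,4,4,4,4,4,4]}'
python3 - <<'E'
from h import *
from bench import eyes
from go import go
for n,u,v in("scene",140,120),("top",140,150):
    p=eyes.capture(n)
    cv2.imwrite(f"pics/{n}18.png",cv2.resize(p["image"][v:v+100,u:u+130],None,fx=6,fy=6,interpolation=cv2.INTER_CUBIC))
go(.456,.181,.022,-2.3)
E
```

```text
t: 30.55
eef_pos: [0.4559, 0.1798, 0.0451]
orientation: [[0.041, 0.999, 0.001], [0.999, -0.041, 0.0], [0.0, 0.001, -1.0]]
wrist_force: [0.8, 0.2, 0.0]
width: 0.0138
t 30.65 pos [0.456  0.1804 0.0454] psi -2.32 w 14.3 F [ 0.7 -0.8 -0.1] q7 -0.33
lin [0.5, -0.0, 23.4] rot [0.06, -0.05, -0.02] dist 23.0
```

View pics/scene18.png

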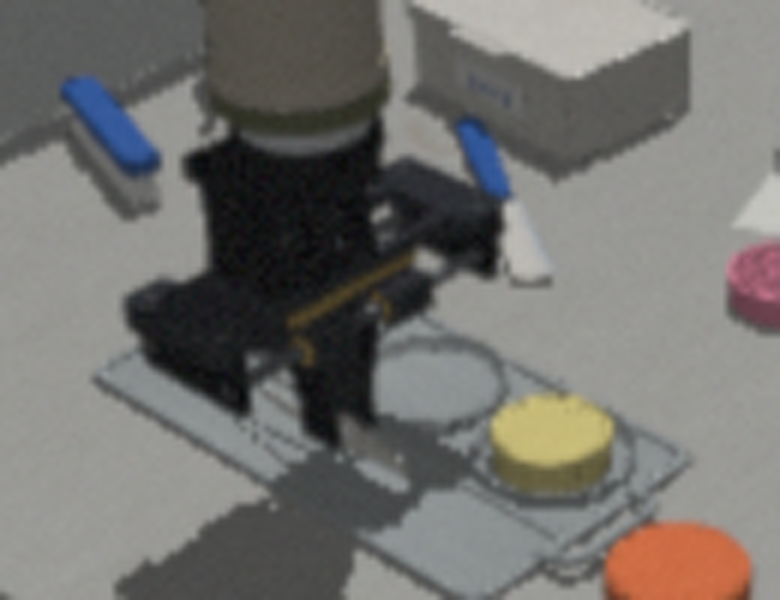

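View pics/top18.png

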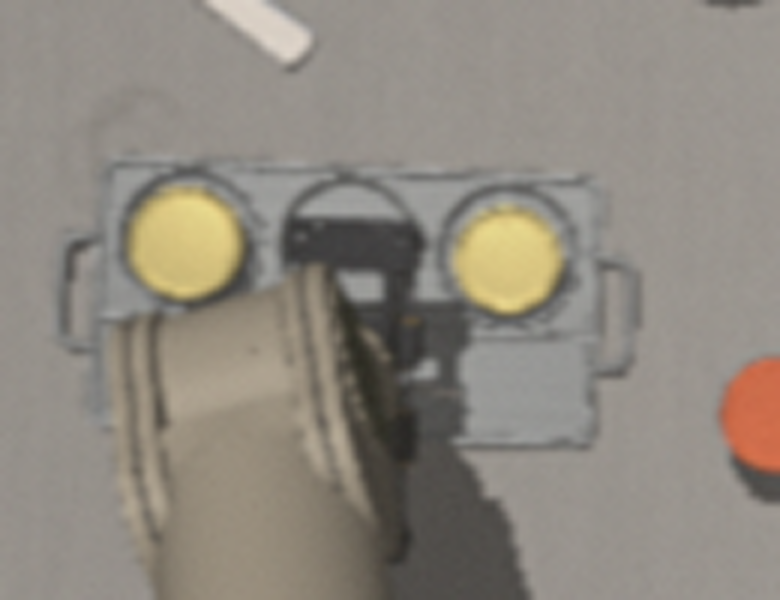

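```bash
python3 -m crank '{"linear":[[1,0,10],[1,0,18],[1,0,22],[1,0,23],[1,0,23],[1,0,23],[1,0,23]],"rot":[[0,0,0],[0,0,0],[0,0,0],[0,0,0],[0,0,0],[0,0,0],[0,0,0]],"claw":[4,4,4,4,4,4,4]}'; python3 go.py .456 .181 .022 -2.3
```

```text
t: 31.35
eef_pos: [0.4556, 0.1816, 0.0219]
orientation: [[0.04, 0.999, 0.0], [0.999, -0.04, 0.0], [0.0, 0.0, -1.0]]
wrist_force: [0.6, -0.8, -0.4]
width: 0.0141
t 31.35 pos [0.4556 0.1816 0.0219] psi -2.28 w 14.1 F [ 0.6 -0.8 -0.4] q7 -0.3
lin [-0.6, 0.4, -0.1] rot [0.02, -0.02, 0.02] dist 1.0
```

```bash
python3 -m crank '{"linear":[[0,0,0],[0,0,0],[0,0,0],[0,0,0],[0,0,0],[0,0,0],[0,0,-10],[0,0,-40],[0,0,-80],[0,0,-100],[0,0,-100]],"rot":[[0,0,0],[0,0,0],[0,0,0],[0,0,0],[0,0,0],[0,0,0],[0,0,0],[0,0,0],[0,0,0],[0,0,0],[0,0,0]],"claw":[16,20,25,28,28,28,28,28,28,40,60]}'; python3 go.py .441 -.0625 .13 -2.3
```

```text
t: 32.45
eef_pos: [0.4572, 0.1823, 0.1251]
orientation: [[0.04, 0.999, 0.004], [0.999, -0.04, 0.004], [0.004, 0.004, -1.0]]
wrist_force: [-0.5, 0.2, 0.1]
width: 0.0378
t 32.45 pos [0.4572 0.1823 0.1251] psi -2.29 w 37.8 F [-0.5  0.2  0.1] q7 -0.41
lin [-245.2, -6.3, -5.9] rot [0.23, -0.23, 0.01] dist 245.0
```

```bash
python3 -m crank '{"linear":[[-50,-1,-5],[-100,-3,-5],[-150,-4,-5],[-200,-5,-5],[-245,-6,-5],[-245,-6,-5],[-245,-6,-5],[-245,-6,-5],[-245,-6,-5],[-245,-6,-5]],"rot":[[0,0,0],[0,0,0],[0,0,0],[0,0,0],[0,0,0],[0,0,0],[0,0,0],[0,0,0],[0,0,0],[0,0,0]],"claw":[87,87,87,87,87,87,87,87,87,87]}'
python3 - <<'E'
from h import *
from bench import eyes
from go import go
for n,u,v in("scene",140,120),("top",140,150):
    p=eyes.capture(n);pickle.dump(p,open(n+"19.pkl","wb"))
    cv2.imwrite(f"pics/{n}19.png",cv2.resize(p["image"][v:v+120,u:u+130],None,fx=5,fy=5,interpolation=cv2.INTER_CUBIC))
go(.4405,-.0625,.071,-2.3)
E
```

```text
t: 33.45
eef_pos: [0.4398, -0.0622, 0.1266]
orientation: [[0.038, 0.999, -0.0], [0.999, -0.038, -0.0], [-0.0, -0.0, -1.0]]
wrist_force: [0.4, -0.5, 0.9]
width: 0.0871
t 33.55 pos [ 0.4398 -0.0625  0.1266] psi -2.21 w 87.2 F [-0.5 -0.8  0.5] q7 0.02
lin [0.1, 0.7, 55.6] rot [-0.01, 0.01, 0.09] dist 56.0
```

View pics/scene19.png

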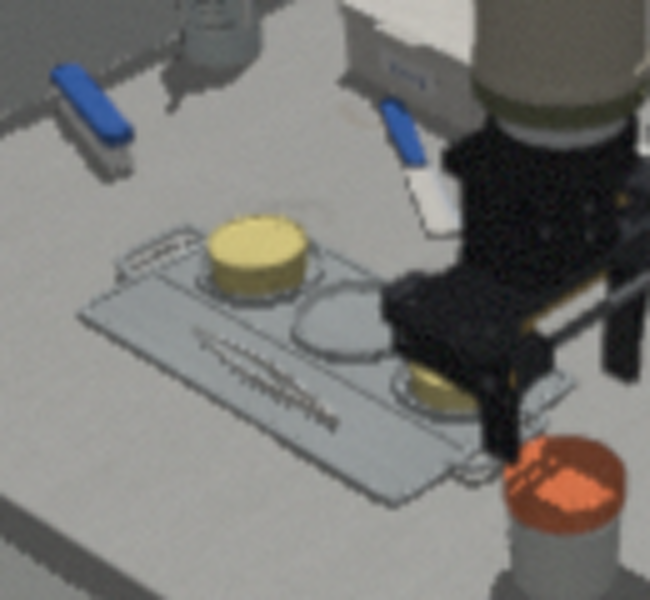

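View pics/top19.png

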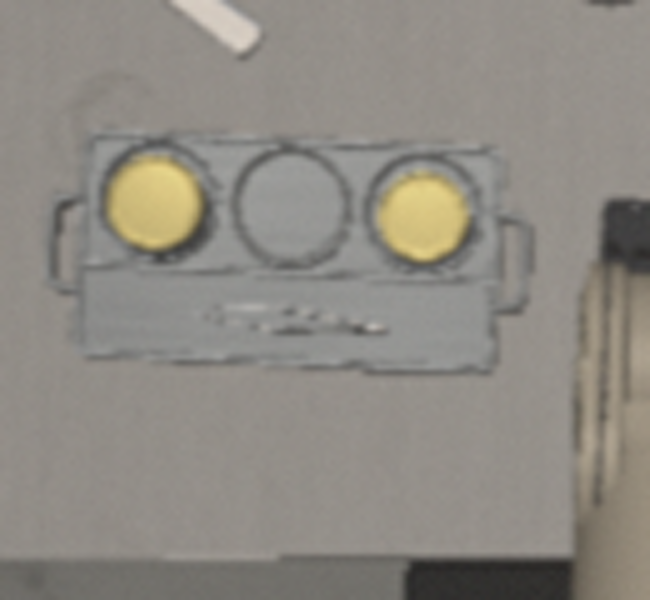

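```bash
python3 -m crank '{"linear":[[0,0,15],[0,0,30],[0,0,45],[0,0,53],[0,0,54],[0,0,54]],"rot":[[0,0,0],[0,0,0],[0,0,0],[0,0,0],[0,0,0],[0,0,0]],"claw":[87,87,87,87,87,87]}'
python3 - <<'E'
from h import *
from bench import eyes
from go import go
for n,u,v in(("scene",200,150),):
    p=eyes.capture(n)
    cv2.imwrite(f"pics/{n}20.png",cv2.resize(p["image"][v:v+110,u:u+110],None,fx=5,fy=5,interpolation=cv2.INTER_CUBIC))
go(.4405,-.0625,.071,-2.3)
E
```

```text
t: 34.15
eef_pos: [0.4398, -0.0631, 0.0729]
orientation: [[0.04, 0.999, -0.0], [0.999, -0.04, -0.0], [-0.0, -0.0, -1.0]]
wrist_force: [0.7, -0.2, -0.1]
width: 0.0871
t 34.2 pos [ 0.44   -0.0631  0.0731] psi -2.28 w 86.9 F [ 0.6 -0.3  0.7] q7 0.13
lin [0.6, 0.4, 2.1] rot [0.03, -0.01, 0.02] dist 2.0
```

View pics/scene20.png

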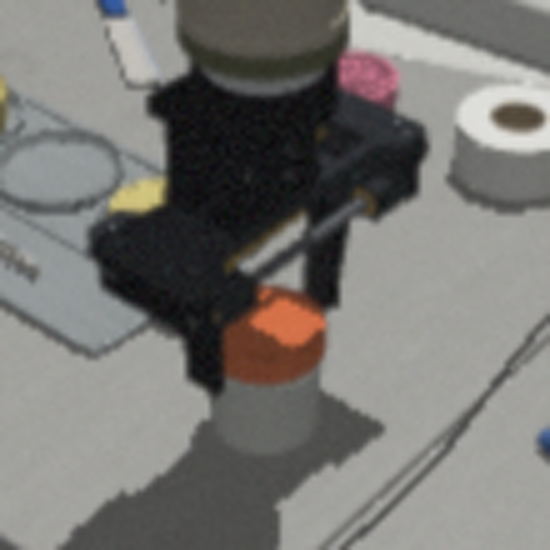

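```bash
python3 -m crank '{"linear":[[0,0,2],[0,0,2],[0,0,2],[0,0,2],[0,0,2],[0,0,2],[0,0,2],[0,0,2],[0,0,2],[0,0,2]],"rot":[[0,0,0],[0,0,0],[0,0,0],[0,0,0],[0,0,0],[0,0,0],[0,0,0],[0,0,0],[0,0,0],[0,0,0]],"claw":[80,72,64,60,60,60,60,60,60,60]}' 20; python3 go.py .5385 .1975 .13 -2.3
```

```text
t: 35.2
eef_pos: [0.4399, -0.063, 0.0708]
orientation: [[0.04, 0.999, 0.0], [0.999, -0.04, 0.0], [0.0, 0.0, -1.0]]
wrist_force: [-0.8, 0.8, 4.8]
width: 0.0687
t 35.2 pos [ 0.4399 -0.063   0.0708] psi -2.27 w 68.7 F [-0.8  0.8  4.8] q7 0.14
lin [264.2, 88.3, -59.1] rot [0.01, -0.01, 0.03] dist 285.0
```

```bash
python3 -m crank '{"linear":[[0,0,-15],[0,0,-40],[20,7,-60],[60,20,-60],[105,35,-60],[150,50,-60],[195,65,-60],[235,79,-60],[260,87,-60],[264,88,-60],[264,88,-60],[264,88,-60]],"rot":[[0,0,0],[0,0,0],[0,0,0],[0,0,0],[0,0,0],[0,0,0],[0,0,0],[0,0,0],[0,0,0],[0,0,0],[0,0,0],[0,0,0]],"claw":[60,60,60,60,60,60,60,60,60,60,60,60]}'; python3 go.py .5385 .1975 .10 -2.3
```

```text
t: 36.4
eef_pos: [0.5379, 0.1957, 0.1304]
orientation: [[0.041, 0.999, -0.0], [0.999, -0.041, -0.001], [-0.001, -0.0, -1.0]]
wrist_force: [-1.2, -0.3, -1.0]
width: 0.0685
t 36.4 pos [0.5379 0.1957 0.1304] psi -2.36 w 68.5 F [-1.2 -0.3 -1. ] q7 -0.26
lin [1.8, 0.6, 30.4] rot [-0.03, 0.04, -0.06] dist 30.0
```

```bash
python3 -m crank '{"linear":[[0,0,10],[1,0,25],[1,0,36],[1,0,40],[1,0,40],[1,0,40]],"rot":[[0,0,0],[0,0,0],[0,0,0],[0,0,0],[0,0,0],[0,0,0]],"claw":[60,60,60,60,60,60]}'
python3 - <<'E'
from h import *
from bench import eyes
from go import go
for n,u,v in("scene",140,120),("top",140,150):
    p=eyes.capture(n)
    cv2.imwrite(f"pics/{n}21.png",cv2.resize(p["image"][v:v+100,u:u+130],None,fx=6,fy=6,interpolation=cv2.INTER_CUBIC))
go(.5385,.1975,.0755,-2.3)
E
```

```text
t: 37.0
eef_pos: [0.5384, 0.1981, 0.0908]
orientation: [[0.04, 0.999, 0.0], [0.999, -0.04, 0.0], [0.0, 0.0, -1.0]]
wrist_force: [0.4, -0.2, -1.0]
width: 0.0684
t 37.1 pos [0.5385 0.1983 0.0911] psi -2.28 w 68.5 F [-0.7  0.9 -0.7] q7 -0.23
lin [-0.8, 0.0, 15.6] rot [0.04, -0.03, 0.02] dist 16.0
```

View pics/scene21.png

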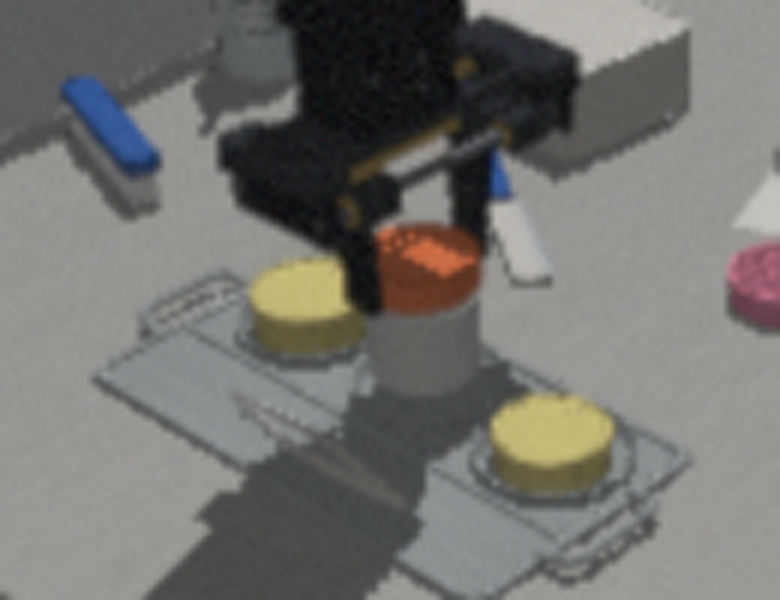

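Jar is upright above the middle cup (jar base about (428, 375) in the crop). Lower and release.

```bash
python3 -m crank '{"linear":[[-1,0,5],[-1,0,10],[-1,0,13],[-1,0,15],[-1,0,15],[-1,0,15]],"rot":[[0,0,0],[0,0,0],[0,0,0],[0,0,0],[0,0,0],[0,0,0]],"claw":[60,60,60,60,60,60]}'; python3 go.py .5385 .1975 .075 -2.3
```

```text
t: 37.7
eef_pos: [0.5382, 0.1972, 0.0757]
orientation: [[0.04, 0.999, 0.0], [0.999, -0.04, 0.0], [0.0, 0.0, -1.0]]
wrist_force: [-0.2, -0.0, -1.6]
width: 0.0685
t 37.7 pos [0.5382 0.1972 0.0757] psi -2.28 w 68.5 F [-0.2 -0.  -1.6] q7 -0.22
lin [0.3, 0.3, 0.7] rot [0.0, -0.0, 0.02] dist 1.0
```

```bash
python3 -m crank '{"linear":[[0,0,1],[0,0,1],[0,0,1],[0,0,1],[0,0,1],[0,0,1],[0,0,1],[0,0,-20],[0,0,-50],[0,0,-95],[0,0,-130],[0,0,-130]],"rot":[[0,0,0],[0,0,0],[0,0,0],[0,0,0],[0,0,0],[0,0,0],[0,0,0],[0,0,0],[0,0,0],[0,0,0],[0,0,0],[0,0,0]],"claw":[60,68,70,73,78,85,87,87,87,87,87,87]}'; python3 go.py .50 -.05 .22 -2.3
```

```text
t: 38.9
eef_pos: [0.5404, 0.1977, 0.2106]
orientation: [[0.04, 0.999, 0.006], [0.999, -0.04, 0.004], [0.004, 0.006, -1.0]]
wrist_force: [0.5, -0.3, -0.5]
width: 0.0871
t 38.9 pos [0.5404 0.1977 0.2106] psi -2.3 w 87.1 F [ 0.5 -0.3 -0.5] q7 -0.3
lin [-249.1, -30.4, -10.7] rot [0.36, -0.25, 0.0] dist 251.0
```

```bash
python3 -m crank '{"linear":[[-50,0,-10],[-100,0,-10],[-150,0,-10],[-200,0,-10],[-250,0,-10],[-300,0,-10],[-350,0,-10],[-350,0,-10],[-350,0,-10],[-350,0,-10]],"rot":[[0,0,0],[0,0,0],[0,0,0],[0,0,0],[0,0,0],[0,0,0],[0,0,0],[0,0,0],[0,0,0],[0,0,0]],"claw":[87,87,87,87,87,87,87,87,87,87]}'
python3 - <<'E'
from h import *
from bench import eyes,models
for n,u,v in("scene",140,110),("top",140,150):
    p=eyes.capture(n);pickle.dump(p,open(n+"22.pkl","wb"))
    cv2.imwrite(f"pics/{n}22.png",cv2.resize(p["image"][v:v+100,u:u+130],None,fx=6,fy=6,interpolation=cv2.INTER_CUBIC))
E
```

```text
t: 39.9
eef_pos: [0.5243, -0.1514, 0.2152]
orientation: [[0.038, 0.999, -0.001], [0.999, -0.038, 0.001], [0.001, -0.001, -1.0]]
wrist_force: [-0.4, 0.1, -0.5]
width: 0.0867
```

View pics/scene22.png

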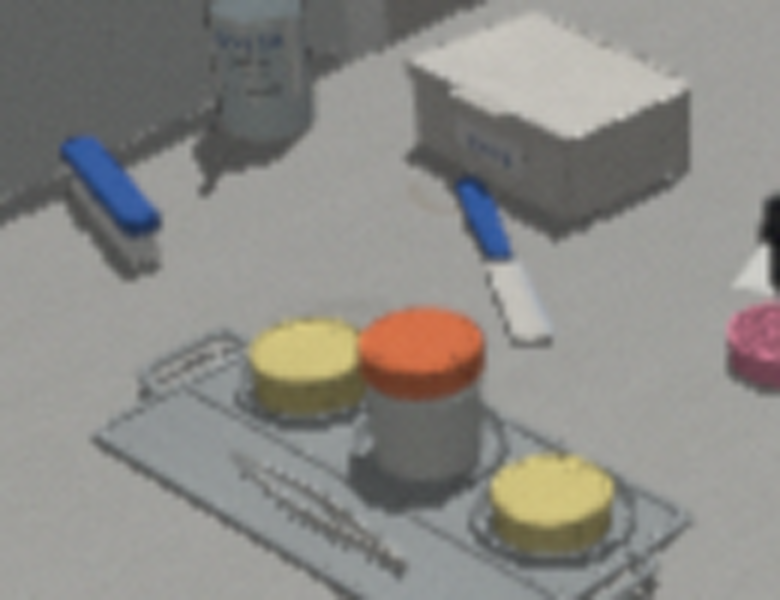

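View pics/top22.png

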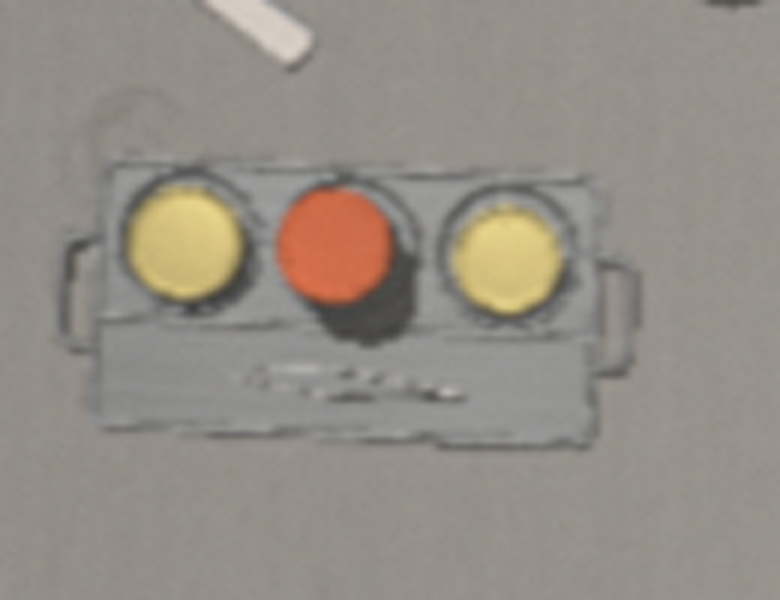

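Run:
```python
from h import *
from fit import tf
p=pickle.load(open("top22.pkl","rb"));s=pickle.load(open("scene22.pkl","rb"))
gold=((18,60,60),(35,255,255));org=((3,110,80),(14,255,255))
C=tf([.5043,.2017,-.039],np.array([[.034,.098,0],[.034,0,0],[.034,-.098,0],[-.048,0,0]]))
for n,u,v,c,z,i in(("lid",171,190,gold,.031,0),("jar",196,191,org,.079,1),("sealed",224,193,gold,.026,2)):
    c_,st=blob(p,u,v,*c,r=14);w=px2w(p,*c_,z);print("top",n,c_.round(2),st,w.round(4),((w-C[i])[:2]*1000).round(1))
# tweezers ends in top crop (245,372)-(465,396)
A=px2w(p,140+245/6-.4,150+372/6-.4,.0085);B=px2w(p,140+465/6-.4,150+396/6-.4,.0085)
print(A,B,((A+B)/2-C[3])[:2]*1000,np.linalg.norm(A-B),np.arctan2((A-B)[0],(A-B)[1]))
# overlay of predicted outlines in the scene: cup rims & jar if centred
o=cv2.resize(s["image"][120:220,140:270],None,fx=6,fy=6,interpolation=cv2.INTER_CUBIC)
th=np.linspace(0,2*np.pi,120)
x=[.501,.197,-.041]
def d(cx,cy,r,z,col):
    P=tf(x,np.c_[cx+r*np.cos(th),cy+r*np.sin(th),0*th+z])
    for u,v in proj(s,P):cv2.circle(o,(int((u-140+.5)*6),int((v-120+.5)*6)),1,col,-1)
for cy in(.098,0,-.098):d(.034,cy,.046,.012,(0,0,255))
d(.034,0,.0345,.079,(255,0,0));d(.034,.098,.0345,.031,(255,0,0));d(.034,-.098,.033,.026,(255,0,0))
cv2.imwrite("pics/ov22.png",o)
```

```text
top lid [170.54 190.11] [161 181  20  19 301] [0.5404 0.2959 0.031 ] [-1.6 -2.4]
top jar [195.45 190.71] [186 181  20  20 296] [0.5363 0.1977 0.079 ] [-2.  -2.7]
top sealed [224.33 193.05] [216 184  18  19 261] [0.5306 0.1012 0.026 ] [-3.8 -1.3]
[0.46237218 0.26362988 0.0085    ] [0.44799697 0.12861665 0.0085    ] [-1.15192525 -7.44825931] 0.1357763508070255 0.10607295688122238
```

View pics/ov22.png

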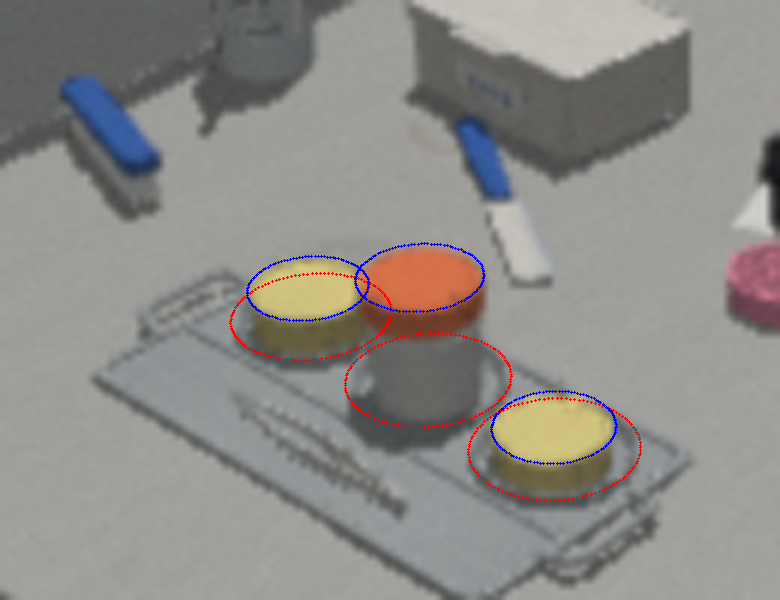

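Run:
```python
from bench import workorder,get_state
print(workorder.job_done()); s=get_state(); print(s["t"],s["wrist_force"],s["width"])
```

```text
the job is handed in; nothing more can be done
None
the job is handed in; nothing more can be done
```

The carrier is made up and handed in at about 40 s of the 125 s allowed, with no verdict reported back. The open tin is in the left cup with the lid on it, the jar is in the middle cup, the sealed tin is in the right cup, and the tweezers lie in the channel. The gripper was open and clear at z ≈ 0.21 m.

Offsets from the last top picture, measured against the fitted carrier:

| Item | Offset | Limit |
|---|---|---|
| Lid (on the open tin) from the left cup's centre | about 3 mm | not judged |
| Lid from the tin | about 1 mm (compared by eye) | 8 mm |
| Jar from its cup's centre | about 3 mm | 10 mm |
| Sealed tin from its cup's centre | about 4 mm | 10 mm |
| Tweezers along the channel | about 7 mm | 30 mm |
| Tweezers across the channel | about 1 mm | 18 mm |
| Tweezers turned from the channel | about 0.07 rad | 0.25 rad |

- **Open tin:** It stayed level in every picture I took and was set down about 1 mm above the cup floor before release. Before the lid went on, it sat within about 1–2 mm of its cup's centre in the top picture, so I expect it well inside the 10 mm limit.
- **Standing flat:** In the scene picture everything stood flat and the predicted outlines matched. I placed that overlay by hand, so it is a consistency check only.
- **Disagreements:** The two cameras differed by about 3–5 mm throughout, so I averaged them and corrected from how the first tin sat. Finger openings on the tins and lid read 2–3 mm under their stated sizes. The tweezers' ends measured about 136 mm apart in the last picture instead of 151 mm, so their centre is less certain. I gripped them about 18–20 mm off the middle to stay clear of the blue tin stack.

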